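Set the dough sheeter's roller gap and shut its guard

TASK

Get the bench dough sheeter ready for the next dough. Set its thickness lever to the index clip on the arch; the linkage has free play, so swing the lever well past the clip towards the wide end (the side with the raised finger guard) and come back to it from there, so that the play is taken up in the closing direction. Shut the raised finger guard fully, and leave the clip and the things lying around where they are.

Things in the scene. Friction and masses are not known exactly. Their poses are not given: they have to be found in the camera images.
- grip (a point): Centre of the black T-bar on top of the sheeter's thickness lever: a level cylinder 22 mm thick, 120 mm long (60 mm each way along x of pivot), 195 mm from the pivot, on a flat steel stem 14 mm wide. Push it with a fingertip from either side; only the stem stands within 60 mm below the bar. Stiff (about 4 to 8 N at the bar, 2 N within the play) and stays where left. z runs up the stem, x along the bar.
- pivot (a point): Lever's pivot, fixed in the sheeter housing nearest the robot, 120 mm above the bench. x: pivot axis, away from the robot; y: towards the wide-gap end of the arch (robot's left, the raised guard's side; the dark band on the arch is broad there and tapers to the thin end at -y); z: up. The lever swings left and right over a steel arch of 100 mm radius. The sheeter stands within 0.3 rad of square.
- pointer (a point): Tip of the small steel fin on the robot's side of the lever stem, 112 mm from the pivot on the stem's centre line, just above the arch. The lever is on the mark when this tip stands at index.
- index (a point): Tip of the index clip, a black clip 26 mm wide with a 20 mm high, 5 mm thick upright fin, on the half of the arch nearer the robot. This point, 112 mm from the pivot on the fin's edge facing the lever, is where the pointer belongs (fin and stem in line). The clip slides if knocked; its fin ends 123 mm from the pivot, well below the T-bar.
- gap_shaft (a joint): Angle (rad) of the shaft that really sets the rollers, -0.65 (widest, hard stop) to 0.55 (thinnest), growing as the lever goes to the thin end (-y of pivot). The lever moves it only through the play. The lever leans from upright towards the thin end by gap_shaft + set_lever.
- set_lever (a joint): Free play (rad) of the lever on the gap shaft, 0 to 0.11 (about 21 mm at the T-bar): 0 when the lever has been pushing the shaft wider, 0.11 when it has been pushing it thinner (play taken up in the closing direction, as wanted). The lever begins on the thin side of the clip.
- guard_edge (a point): Middle of the upper face of the flat steel lip (202 mm along x of pivot, 30 mm wide) at the free edge of the left-hand finger guard, a steel bar grille that begins raised. Press down on the lip; it goes about 1 rad, nearly straight down. Shut, this point is about 150 mm above the bench, clear of the feed table (top 102 mm). Stiff: stays where left, needs about 1 to 5 N.
- guard_hinge (a point): Middle of the hinge line of the guard, 232 mm above the bench, parallel to x of pivot; the lip's middle is 130 mm from it.
- guard (a joint): Opening of the guard (rad): 0 shut against its stop, up to 1.3 raised. Shut it slopes 0.70 rad down from the hinge; its slope above level is this value minus 0.70.
- scraper: Bench scraper lying flat, 150 by 125 mm, 23 mm high, wooden grip; origin under its middle. Bystander.
- bowl: Steel bowl, 140 mm across, 60 mm high; origin at the centre of its underside. Bystander.
- cutter: Steel cutter ring 80 mm across, 35 mm high, lying on the sheeter's right-hand feed table; origin at the centre of its underside. Bystander.

How it is judged:
At the end, for the whole second after the job is handed in: The lever's pointer stands within 4.5 mm of the clip's index and at rest, with the play taken up in the closing direction (set_lever above 0.09 of its 0.11 rad); the left-hand guard is shut (within 0.05 rad of its stop); the clip is where it was (within 4 mm) (distance between pointer and index below 0.0045 m and value of joint set_lever above 0.09 rad and value of joint guard below 0.05 rad and velocity of joint gap_shaft between -0.02 and 0.02 rad/s and distance of index from where it was at the start of the episode below 0.004 m); the robot touches nothing.
It fails at once if the index clip is moved from its place (over 6 mm) (distance of index from where it was at the start of the episode above 0.006 m).
It fails at once if a bystander (scraper, bowl or cutter ring) is moved by more than 30 mm (distance of any of scraper, bowl, cutter from where it was at the start of the episode above 0.03 m).
It also fails if it takes over 58 s, if anything falls off the work surface, if the arm or the gripper's body presses on something with over 40 N, if the wrist force passes 120 N, or if a joint passes its speed limit or range.

ROBOT

A 6-joint arm with a two-finger parallel gripper is mounted at the origin on the work surface. World frame = base frame: x ahead of the robot, y to its left, z up, the work surface at z = 0. Lengths are in m, angles in rad, forces in N, time in s.
With the tool pointing down it reaches from about 0.325 to 0.85 m from the base axis. Payload 4.4 kg.
Tool frame: the origin (TCP) lies at the very end of the fingers, on their centre line; the grasp point (between the pads) lies 19 mm behind it; x points along the fingers, z is the direction in which the jaws open and shut, and the axes are right-handed (so a half turn about x gives the same grasp; the last joint's range is limited). The gripper opens to 94 mm and grips with 3 to 60 N. Pads are 16 mm wide; open, the fingers measure 119 mm over their backs; the gripper's body (75 mm by 177 mm) begins 78 mm behind the grasp point.
Start: joints at [-1.429, 0.207, 1.542, -0, 1.393, -0.15], TCP at [0.165, -0.551, 0.18] pointing down, gripper open.
Joint ranges: [-2.73, 2.73], [-0.86, 2.22], [0.23, 2.46], [-1.11, 4.25], [0.08, 2.63], [-2.82, 2.82]. Speed limits (rad/s): [2.79, 2.79, 3.14, 3.14, 3.14, 3.14].

INTERFACE

Orientations are given as a unit quaternion [w, x, y, z].
In Python, from rig import env gives the robot as it stands.
- The arm moves only by the shell command python3 -m creep 'ROWS' [FORCE]. ROWS is a JSON object of lists of equal length, an entry for each row: "xyz": the shift along the tool's x, y, z in mm, a list of three; "turn": the turn, a rotation vector about the tool's x, y, z in degrees, a list of three; "jaw": the opening, from 0 (shut) to 1 (fully open). In form: {"xyz": [[x, y, z], ...], "turn": [[rx, ry, rz], ...], "jaw": [jaw, ...]}. A call has 1 to 20 rows; each row shifts and turns the pose as measured when the row begins, along the tool's axes as they then stand; what a row does not reach is not made up. A row lasts 1/10 s, in which the tool goes at most 50 mm and 8.59 degrees, less where a joint would pass 70% of its speed; a pose out of reach is approached as far as the arm can. A call is refused whole if a number of a shift passes 50 or a number of a turn 8.59, either way. A call with a gripper value outside its range is refused whole. The fingers move at their own pace and stop on an object; FORCE is the grip in N (left out, the last holds). Time passes only in rows, so rows that do not move let the fingers close. It gives the time, the measured TCP pose, the force and the opening at its end, in the units of the state.
- env.observe(): the state, without advancing time (a new reading comes with each control period).
- env.camera(name): name is "scene" or "top" or "wrist"; returns a dict with "img" (480x640x3 uint8, red, green, blue), "z_map" (480x640 float32, m along the optical axis (not along the pixel's ray), 0 where there is no reading), "vertical_fov" (degrees; the focal length in pixels is half the picture's height over the tangent of half this angle, whatever the lens; pixels are square), "cx", "cy" (the principal point, pixels), "position" and "orientation" of the camera in the world. Camera axes: x right, y down, z forward; pixel columns grow to the right and rows downward; lengths in m; the calibration is good to about 2 mm. A picture is of the moment at which its call begins.
- env.sign_off(): hands the job in, once; it reports no verdict.
The state is a dict: "time_s": time; "q": joint angles; "qd": joint speeds; "joint_torque": joint torques, N m; "ee_pos": TCP position; "orientation": TCP orientation; "wrist_force": force on the tool from outside, world axes, zero at the start; "torque": the same for the moment, N m; "width": finger opening in m.
Only numpy, scipy, OpenCV 4.12 (cv2) and the standard library are available. Lean on these libraries where they do the work, as an engineer would, in place of code of your own. Each camera call takes 0.05 s, during which the arm holds its last target.

## Working session

There is one attempt and no reset: what is moved stays moved. The work goes in short steps, Python scripts to look and compute and a shell command to move; the robot and the scene stay as the last step left them, time stands still between calls to the robot, and variables do not carry over. Pictures are saved under pics/ and viewed, and the job is handed in when it is done.

```bash
ls; mkdir -p pics; cat > h.py <<'E'
import numpy as np,cv2,pickle
from scipy.spatial.transform import Rotation as R
from rig import env
def cam(n,save=None):
    c=env.camera(n)
    if save:
        cv2.imwrite('pics/'+save+'.png',c['img'][:,:,::-1]); pickle.dump(c,open('pics/'+save+'.pkl','wb'))
    return c
def load(s): return pickle.load(open('pics/'+s+'.pkl','rb'))
def rot(q): return R.from_quat([q[1],q[2],q[3],q[0]])
def pt(c,u,v,z=None):
    f=240/np.tan(np.radians(c['vertical_fov'])/2)
    if z is None: z=c['z_map'][int(round(v)),int(round(u))]
    p=np.array([(u-c['cx'])/f*z,(v-c['cy'])/f*z,z])
    return rot(c['orientation']).apply(p)+np.array(c['position'])
def px(c,P):
    f=240/np.tan(np.radians(c['vertical_fov'])/2)
    p=rot(c['orientation']).inv().apply(np.array(P)-np.array(c['position']))
    return p[...,0]/p[...,2]*f+c['cx'],p[...,1]/p[...,2]*f+c['cy']
def cloud(c):
    f=240/np.tan(np.radians(c['vertical_fov'])/2)
    v,u=np.mgrid[:480,:640];z=c['z_map']
    P=np.stack([(u-c['cx'])/f*z,(v-c['cy'])/f*z,z],-1)
    return rot(c['orientation']).apply(P.reshape(-1,3)).reshape(480,640,3)+np.array(c['position'])
def crop(s,x0,y0,x1,y1,k,out):
    i=cv2.imread('pics/'+s+'.png')[y0:y1,x0:x1]
    cv2.imwrite('pics/'+out+'.png',cv2.resize(i,None,fx=k,fy=k,interpolation=cv2.INTER_CUBIC))
E
python3 - <<'E'
from h import *
for n in ['scene','top']:
    c=cam(n,n+'0'); print(n,c['position'],c['orientation'],c['vertical_fov'])
o=env.observe();print(o)
E
```

```text
pics
scene [1.10571761 0.13392848 0.9718675 ] [-0.20528248  0.57107096  0.74865439 -0.26693382] 55.26378465150317
top [ 0.32764309 -0.04099393  1.15875141] [-0.0638165   0.70719957 -0.70216274  0.05257107] 54.18104229506891
{'time_s': 0.1, 'q': array([-1.42952242e+00,  2.07320740e-01,  1.54280276e+00,  5.41532820e-06,
        1.39348508e+00, -1.50464390e-01]), 'qd': array([-8.83978950e-05, -3.00844944e-03, -3.73349165e-03, -6.12039405e-04,
       -1.17204627e-04,  1.67192990e-04]), 'joint_torque': array([ 1.22932342e-04, -3.71864176e+01, -2.82292253e+01,  7.00594252e-02,
        3.11085011e-02, -5.07339212e-05]), 'ee_pos': array([ 0.16528082, -0.54992753,  0.17941889]), 'orientation': array([ 0.56686536,  0.42252145,  0.56786601, -0.42150621]), 'wrist_force': array([ 0.02840126, -0.28878183,  0.03371459]), 'torque': array([0.04868517, 0.0558854 , 0.02767993]), 'width': 0.09418935020333462}
```

View pics/scene0.png

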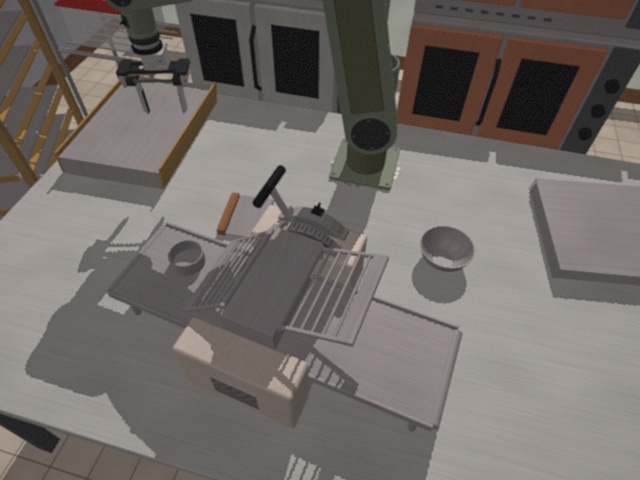

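View pics/top0.png

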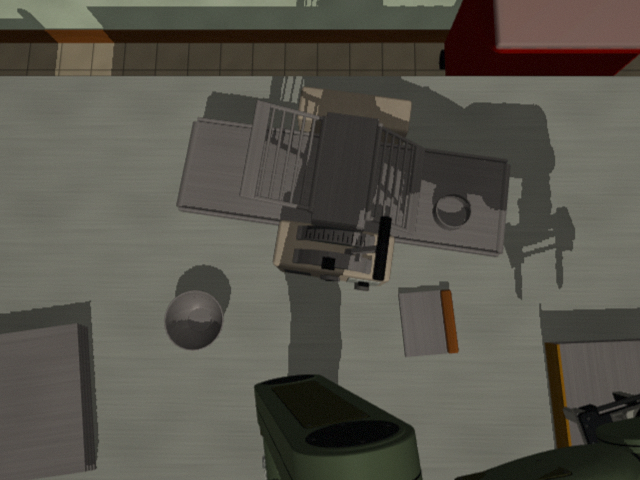

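The scene view shows the lever leaning to the right (T-bar at about (270,187)), the clip at (317,210) and the raised left guard's lip at (360,300). In the top view the bar is at (384,248), the clip at (328,263) and the lip at (262,150).

```bash
python3 - <<'E'
from h import *
crop('scene0',220,150,420,350,4,'s0c'); crop('top0',230,90,430,290,4,'t0c')
E
```

```text
(no output)
```

View pics/s0c.png

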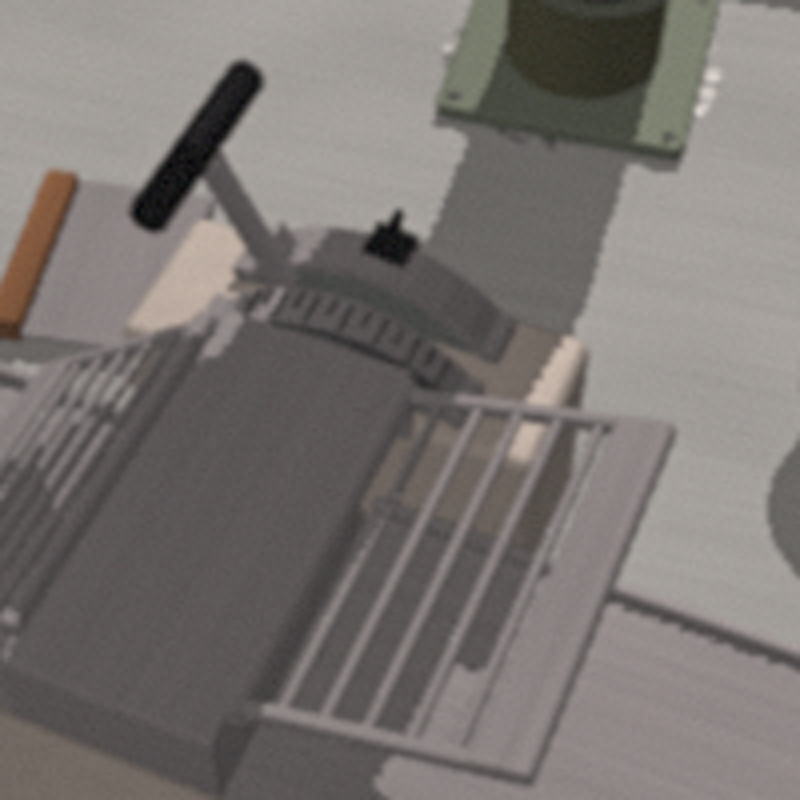

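View pics/t0c.png

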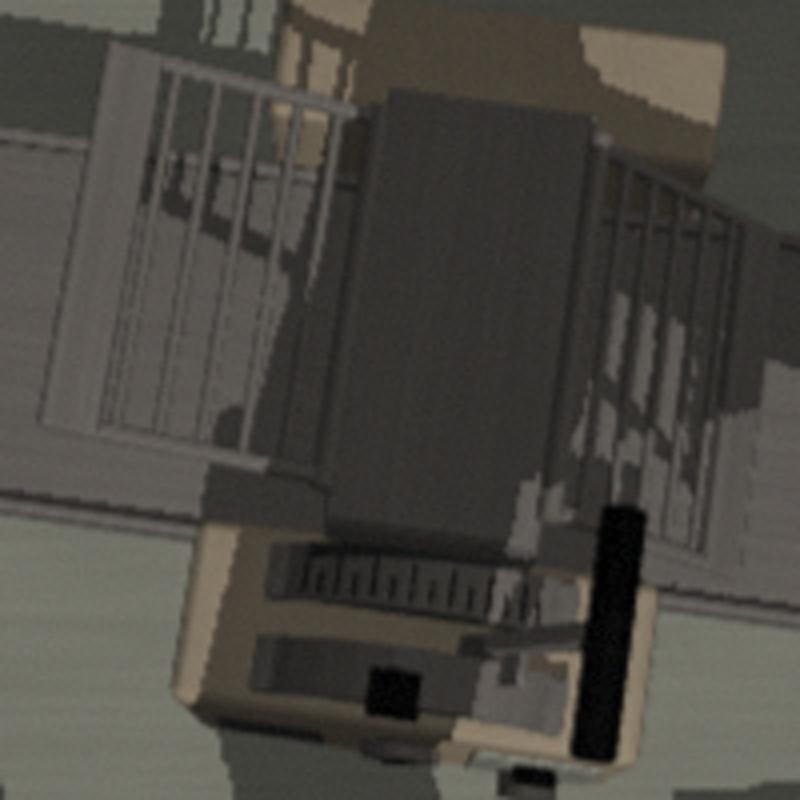

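```bash
python3 - <<'E'
from h import *
for s,(x0,y0,x1,y1) in [('top0',(365,205,400,290)),('scene0',(245,155,295,215))]:
    c=load(s);P=cloud(c);m=np.zeros((480,640),bool);m[y0:y1,x0:x1]=1
    m&=(c['img'].max(2)<45)&(P[...,2]>.2); m=cv2.erode(m.astype(np.uint8),np.ones((2,2)))>0
    Q=P[m];ce=Q.mean(0);u,sv,vt=np.linalg.svd(Q-ce);d=vt[0]*np.sign(vt[0][0]);t=(Q-ce)@d
    a,b=np.percentile(t,[0.5,99.5]);print(s,m.sum(),ce,d,np.degrees(np.arctan2(d[1],d[0])),b-a,ce+d*(a+b)/2, Q.max(0),Q.min(0))
    # view dir
    print('cam dir',(ce-c['position'])/np.linalg.norm(ce-c['position']))
# clip cloud
c=load('top0');P=cloud(c)
for s,(x0,y0,x1,y1) in [('top0',(318,252,340,274)),('scene0',(308,200,328,218))]:
    c=load(s);P=cloud(c);m=np.zeros((480,640),bool);m[y0:y1,x0:x1]=1
    m&=(c['img'].max(2)<45)
    Q=P[m];print(s,m.sum());
    o=np.argsort(-Q[:,2]);print(Q[o[:14]].round(4));print(Q.mean(0),Q.min(0),Q.max(0))
# lip corners, top
for u,v in [(262,105),(255,150),(247,190),(258,103),(268,105),(240,195),(252,197)]: print(u,v,pt(load('top0'),u,v).round(4))
for u,v in [(382,258),(369,300),(354,338)]: print(u,v,pt(load('scene0'),u,v).round(4))
E
```

```text
top0 649 [ 0.45316852 -0.14177547  0.30225883] [ 0.7279803  -0.14655863 -0.66975014] -11.382759388011989 0.13358371597739754 [ 0.47038762 -0.14524205  0.28641707] [ 0.54688423 -0.04099393  1.15875141] [ 0.32764309 -0.16014285  0.23520138]
cam dir [ 0.14403559 -0.11564293 -0.98279218]
scene0 306 [ 0.46815135 -0.13521647  0.30428134] [0.78936836 0.19926969 0.58067993] 14.167851257945214 0.08479116785976173 [ 0.46198075 -0.13677419  0.29974209] [1.10571761 0.13392848 0.9718675 ] [ 0.40465784 -0.15114068  0.2881338 ]
cam dir [-0.66305285 -0.27990396 -0.69427278]
top0 189
[[ 0.4434 -0.0403  0.2468]
 [ 0.4376 -0.0423  0.2457]
 [ 0.43   -0.0404  0.2437]
 [ 0.4379 -0.0404  0.2432]
 [ 0.4281 -0.0404  0.2427]
 [ 0.4262 -0.0404  0.2425]
 [ 0.4341 -0.0384  0.2424]
 [ 0.4341 -0.0404  0.2421]
 [ 0.4401 -0.0423  0.2418]
 [ 0.4361 -0.0404  0.2416]
 [ 0.4401 -0.0404  0.2416]
 [ 0.4421 -0.0403  0.2415]
 [ 0.4322 -0.0424  0.2414]
 [ 0.4421 -0.0423  0.2414]]
[ 0.43286441 -0.04156013  0.22321985] [ 0.42113595 -0.06058927  0.12286257] [ 0.44721629 -0.02056678  0.24679777]
scene0 82
[[ 0.4332 -0.0369  0.2455]
 [ 0.4356 -0.0385  0.2443]
 [ 0.4448 -0.0406  0.2436]
 [ 0.4377 -0.038   0.2434]
 [ 0.4407 -0.0394  0.2429]
 [ 0.4401 -0.0373  0.2428]
 [ 0.4412 -0.0416  0.2428]
 [ 0.4372 -0.0404  0.2422]
 [ 0.4331 -0.0369  0.2422]
 [ 0.4451 -0.0382  0.2414]
 [ 0.4422 -0.039   0.2413]
 [ 0.4437 -0.0409  0.2392]
 [ 0.4384 -0.0378  0.2378]
 [ 0.4345 -0.0365  0.2374]]
[ 0.43869549 -0.039291    0.22944402] [ 0.42716632 -0.05314111  0.22168356] [ 0.44590588 -0.02792034  0.24547121]
262 105 [0.745  0.0921 0.2737]
255 150 [0.6513 0.1038 0.2709]
247 190 [0.5682 0.1161 0.2754]
258 103 [0.7471 0.0996 0.2782]
268 105 [0.7456 0.0802 0.2726]
240 195 [0.5586 0.1298 0.2734]
252 197 [0.5557 0.1069 0.2696]
382 258 [0.5657 0.1219 0.2752]
369 300 [0.6662 0.1158 0.2789]
354 338 [0.7456 0.1058 0.2797]
```

```bash
cat > fit.py <<'E'
from h import *
def bar(c,box=None,zmin=.285):
    P=cloud(c);m=(c['img'].max(2)<50)&(P[...,2]>zmin)&(P[...,2]<.335)&(abs(P[...,0]-.46)<.1)&(P[...,1]>-.2)&(P[...,1]<.12)
    n,l,st,_=cv2.connectedComponentsWithStats(m.astype(np.uint8));k=1+np.argmax(st[1:,4]);m=l==k
    Q=P[m];
    from scipy.optimize import least_squares
    # level cylinder radius 11: params x-mid fixed, y at x=.46, heading, z
    def r(p):
        d=np.array([np.cos(p[1]),np.sin(p[1]),0]);o=np.array([.46,p[0],p[2]])
        w=Q-o;w=w-np.outer(w@d,d);return np.linalg.norm(w,axis=1)-.011
    s=least_squares(r,[np.median(Q[:,1]),-.1,np.median(Q[:,2])-.008],loss='soft_l1',f_scale=.002)
    d=np.array([np.cos(s.x[1]),np.sin(s.x[1]),0]);t=(Q-[.46,s.x[0],s.x[2]])@d
    a,b=np.percentile(t,[.3,99.7]);ce=np.array([.46,s.x[0],s.x[2]])+d*(a+b)/2
    return dict(n=m.sum(),center=ce.round(4),heading=round(s.x[1],4),length=b-a,rms=np.sqrt(np.mean(r(s.x)**2)))
if __name__=='__main__':
    for s in ['top0','scene0']: print(s,bar(load(s)))
    # lip plane/headings: points of lip region in top
    for s,poly in [('top0',[(260,103),(267,105),(252,194),(243,193)]),('scene0',[(376,258),(384,260),(355,338),(347,336)])]:
        c=load(s);m=np.zeros((480,640),np.uint8);cv2.fillPoly(m,[np.array(poly)],1);Q=cloud(c)[m>0];ce=np.median(Q,0);Q=Q[abs(Q[:,2]-ce[2])<.012]
        ce=Q.mean(0);vt=np.linalg.svd(Q-ce)[2];d=vt[0]*np.sign(vt[0][0]);n=vt[2]*np.sign(vt[2][2]);print(s,len(Q),ce,d,np.arctan2(d[1],d[0]),n)
E
python3 fit.py
```

```text
top0 {'n': np.int64(734), 'center': array([ 0.4533, -0.1416,  0.2921]), 'heading': np.float64(-0.1399), 'length': np.float64(0.11836940963532308), 'rms': np.float64(0.0013386338018147991)}
scene0 {'n': np.int64(386), 'center': array([ 0.4587, -0.1408,  0.2943]), 'heading': np.float64(-0.1383), 'length': np.float64(0.11346381970381858), 'rms': np.float64(0.001951396453974927)}
top0 835 [0.65013035 0.10288765 0.27322511] [ 0.99031925 -0.13878795  0.00238492] -0.1392378166925652 [-0.04479936 -0.30330882  0.95183863]
scene0 765 [0.66017237 0.10920129 0.27670776] [ 0.9946531  -0.10279276  0.0099427 ] -0.10297975487296206 [-0.03750685 -0.26986094  0.96216854]
```

```bash
cat >> h.py <<'E'
PSI=-.139
PX=np.array([np.cos(PSI),np.sin(PSI),0]);PY=np.array([-np.sin(PSI),np.cos(PSI),0]);PZ=np.array([0,0,1.])
def goto(target,s=1):
    """tool-frame shift (mm) and rotvec(deg) to target with tool x down, z = s*PX"""
    o=env.observe();Rc=rot(o['orientation']);Rt=R.from_matrix(np.stack([-PZ,s*PY,s*PX],1))
    print('pos',np.round(o['ee_pos'],4),'F',np.round(o['wrist_force'],1),'t',o['time_s'],'w',round(o['width'],3))
    print('turn',np.degrees((Rc.inv()*Rt).as_rotvec()).round(2),'shift now',(Rc.inv().apply(np.array(target)-o['ee_pos'])*1000).round(1),'shift aligned',(Rt.inv().apply(np.array(target)-o['ee_pos'])*1000).round(1))
E
python3 - <<'E'
from h import *
goto([.43,-.2,.45],1);goto([.43,-.2,.45],-1)
c=load('top0');P=cloud(c)
for u,v in [(345,150),(330,200),(260,150),(230,200),(360,100),(285,255),(328,263),(362,287)]: print(u,v,P[v,u].round(3))
E
```

```text
pos [ 0.1653 -0.5499  0.1794] F [ 0.  -0.3  0. ] t 0.1 w 0.094
turn [-65.32  -0.09  -0.08] shift now [-270.   354.3 -259.5] shift aligned [-270.6  383.2  213.7]
pos [ 0.1653 -0.5499  0.1794] F [ 0.  -0.3  0. ] t 0.1 w 0.094
turn [ 1.1468e+02 -9.0000e-02  1.0000e-01] shift now [-270.   354.3 -259.5] shift aligned [-270.6 -383.2 -213.7]
345 150 [ 0.667 -0.076  0.228]
330 200 [ 0.562 -0.046  0.225]
260 150 [0.652 0.094 0.27 ]
230 200 [0.592 0.186 0.101]
360 100 [ 0.802 -0.112  0.179]
285 255 [0.454 0.048 0.179]
328 263 [ 0.431 -0.042  0.238]
362 287 [ 0.393 -0.12   0.086]
```

```bash
python3 -m creep '{"xyz":[[-40,0,0],[-40,0,0],[-40,0,0],[-40,0,0],[-40,0,0],[-40,0,0],[-30,0,0],[0,0,0]],"turn":[[-8,0,0],[-8,0,0],[-8,0,0],[-8,0,0],[-8,0,0],[-8,0,0],[-8,0,0],[-8,0,0]],"jaw":[0,0,0,0,0,0,0,0]}' 20; python3 - <<'E'
from h import *
goto([.43,-.2,.45],1)
E
```

```text
time_s: 0.9
ee_pos: [0.1649, -0.5475, 0.4514]
orientation: [0.704, 0.048, 0.707, -0.034]
wrist_force: [-0.2, -0.8, -1.1]
width: 0.0336
pos [ 0.1649 -0.5475  0.4514] F [-0.2 -0.8 -1.1] t 0.9 w 0.034
turn [ 1.27 -0.3  -1.08] shift now [  7.5 376.  222.8] shift aligned [  1.4 380.9 214.4]
```

```bash
python3 -m creep '{"xyz":[[0,38,21],[0,38,21],[0,38,21],[0,38,21],[0,38,21],[0,38,21],[0,38,21],[0,38,21],[0,38,21],[0,38,21],[0,0,0],[0,0,0]],"turn":[[0,0,0],[0,0,0],[0,0,0],[0,0,0],[0,0,0],[0,0,0],[0,0,0],[0,0,0],[0,0,0],[0,0,0],[0,0,0],[0,0,0]],"jaw":[0,0,0,0,0,0,0,0,0,0,0,0]}'; python3 - <<'E'
from h import *
print(env.observe()['q'])
goto([.43,-.185,.29],1)
E
```

```text
time_s: 2.1
ee_pos: [0.4245, -0.1809, 0.4514]
orientation: [0.703, 0.051, 0.709, -0.031]
wrist_force: [0.0, -0.5, -0.1]
width: 0.0004
[-0.60630517 -0.09140119  1.31344519  0.02077871  1.94188834 -0.4827573 ]
pos [ 0.4245 -0.1809  0.4514] F [ 0.  -0.5 -0.1] t 2.1 w 0.0
turn [ 1.3  -0.63 -1.58] shift now [161.2  -7.9   7.6] shift aligned [161.4  -3.4   6. ]
```

```bash
python3 -m creep '{"xyz":[[40,-3,2],[40,0,2],[40,0,0],[40,0,0],[14,0,0],[0,0,0]],"turn":[[1.3,-0.6,-1.5],[0,0,0],[0,0,0],[0,0,0],[0,0,0],[0,0,0]],"jaw":[0,0,0,0,0,0]}'; python3 - <<'E'
from h import *
goto([.43,-.185,.275],1)
cam('scene','s1');cam('top','t1')
crop('s1',200,60,400,260,4,'s1c')
E
```

```text
time_s: 2.7
ee_pos: [0.4241, -0.1904, 0.2708]
orientation: [0.705, 0.052, 0.705, -0.054]
wrist_force: [0.5, -0.5, 0.1]
width: 0.0005
pos [ 0.4241 -0.1904  0.2708] F [ 0.5 -0.5  0.1] t 2.7 w 0.0
turn [-0.68 -0.01  0.15] shift now [-4.2  6.2  5. ] shift aligned [-4.2  6.1  5.1]
```

View pics/s1c.png

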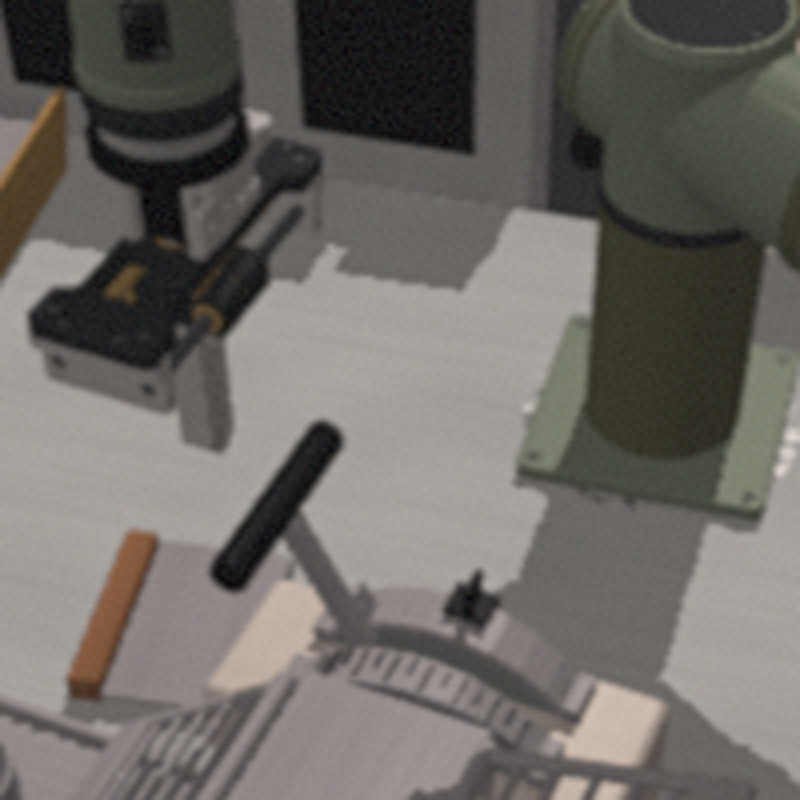

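```bash
python3 -m creep '{"xyz":[[-2,15,0],[-2,20,0],[0,20,0],[0,20,0],[0,20,0],[0,20,0],[0,20,0],[0,20,0],[0,0,0]],"turn":[[0,0,0],[0,0,0],[0,0,0],[0,0,0],[0,0,0],[0,0,0],[0,0,0],[0,0,0],[0,0,0]],"jaw":[0,0,0,0,0,0,0,0,0]}'; python3 - <<'E'
from h import *
goto([.43,-.0,.275],1)
from fit import bar
c=cam('scene','s2');cam('top','t2')
for s in ['s2','t2']:
  try: print(bar(load(s)))
  except Exception as e: print(e)
crop('s2',200,60,400,260,4,'s2c')
E
```

```text
time_s: 3.7
ee_pos: [0.4586, -0.0313, 0.296]
orientation: [0.717, 0.05, 0.692, -0.058]
wrist_force: [0.4, -0.6, 0.2]
width: 0.0005
pos [ 0.4586 -0.0313  0.296 ] F [ 0.4 -0.6  0.2] t 3.7 w 0.001
turn [-0.86  2.08  0.49] shift now [ 19.5  26.7 -33.8] shift aligned [ 21.   27.  -32.6]
{'n': np.int64(387), 'center': array([ 0.4587, -0.1407,  0.2941]), 'heading': np.float64(-0.1433), 'length': np.float64(0.11363746568353209), 'rms': np.float64(0.0019363803934252736)}
{'n': np.int64(732), 'center': array([ 0.4535, -0.1414,  0.2921]), 'heading': np.float64(-0.1397), 'length': np.float64(0.1185125648443443), 'rms': np.float64(0.001280642865221691)}
```

View pics/s2c.png

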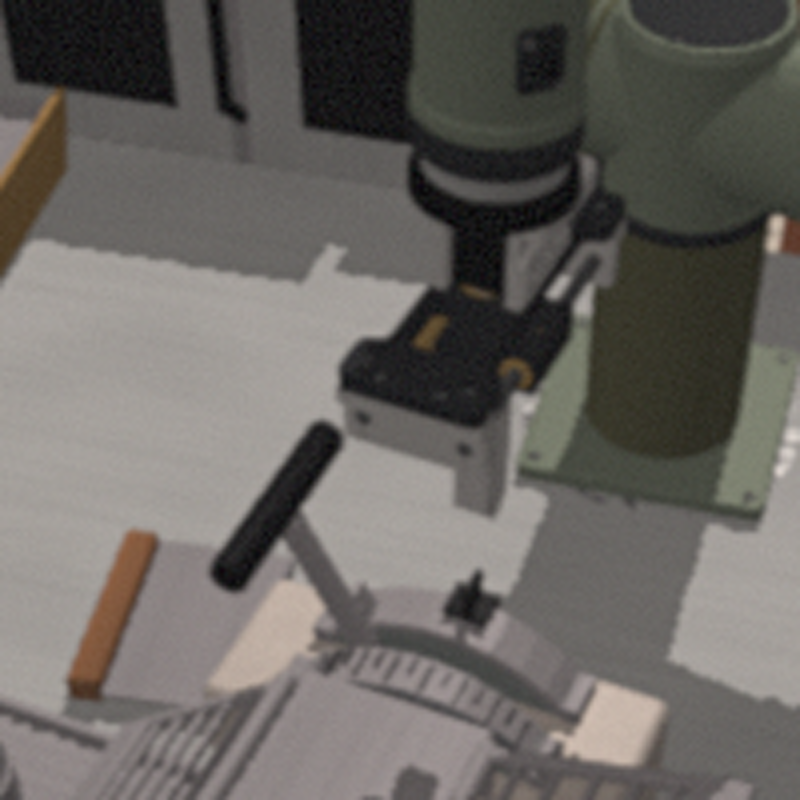

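```bash
python3 - <<'E'
from h import *
c=load('s2');print(px(c,[.4586,-.0313,.296]),px(c,[.4586,-.1407,.294]))
c=load('s1');print(px(c,[.4241,-.1904,.2708]))
c=load('t2');print(px(c,[.4586,-.0313,.296]))
crop('t2',230,90,430,290,4,'t2c')
E
```

```text
(np.float64(318.741769760214), np.float64(196.16729492649642)) (np.float64(268.54565143048177), np.float64(186.97330640865576))
(np.float64(253.06426754396622), np.float64(179.78799414677246))
(np.float64(322.1919108992389), np.float64(244.51795183723758))
```

View pics/t2c.png

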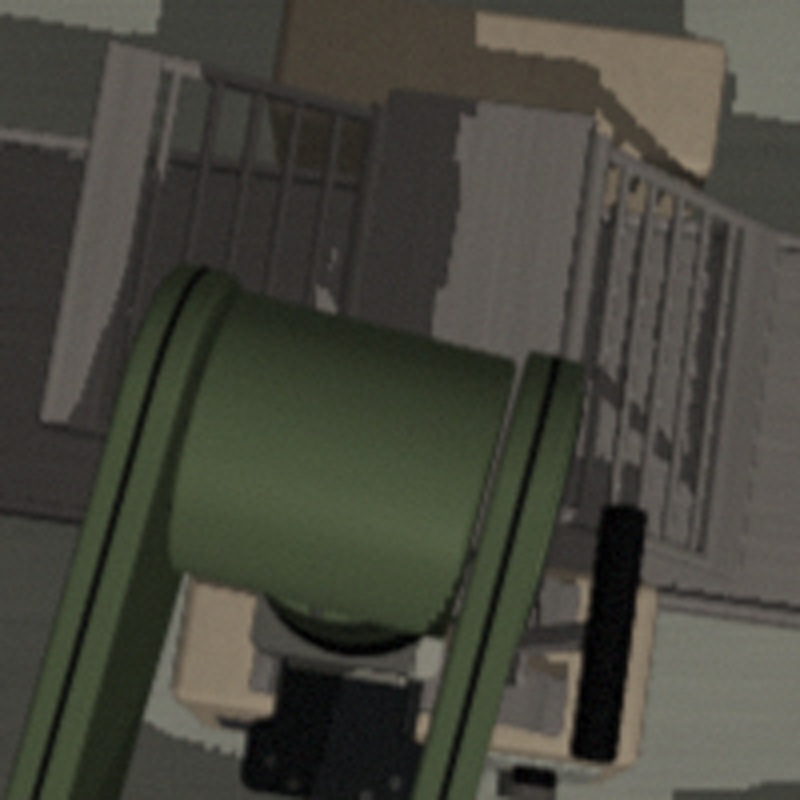

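View pics/s2.png

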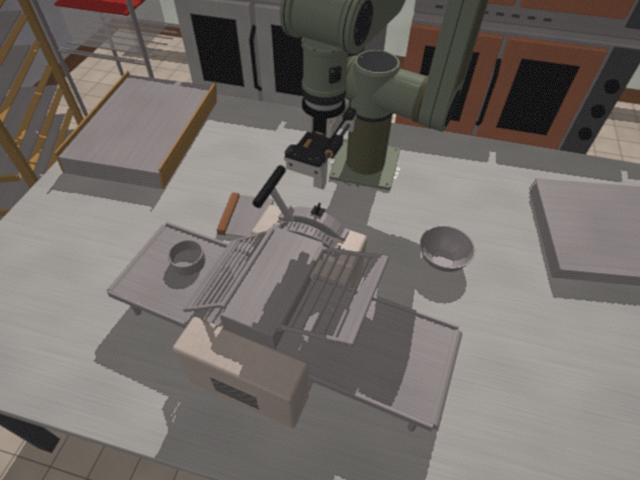

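```bash
python3 - <<'E'
from h import *
for s,u0,v0 in [('s1',251,169),('s2',320,186)]:
    c=load(s);P=cloud(c)
    for v in range(v0-16,v0+8,3): print(s,v,[tuple(P[v,u].round(3).tolist()) for u in (u0-3,u0,u0+3)])
E
python3 - <<'E'
from h import *
c=cam('wrist','w2');print(c['position'],c['orientation'],c['vertical_fov'])
E
```

```text
s1 153 [(0.437, -0.187, 0.358), (0.435, -0.182, 0.358), (0.423, -0.181, 0.348)]
s1 156 [(0.438, -0.188, 0.35), (0.436, -0.182, 0.351), (0.425, -0.181, 0.342)]
s1 159 [(0.438, -0.189, 0.343), (0.436, -0.183, 0.342), (0.426, -0.181, 0.334)]
s1 162 [(0.437, -0.19, 0.333), (0.439, -0.183, 0.336), (0.43, -0.18, 0.329)]
s1 165 [(0.437, -0.191, 0.325), (0.437, -0.185, 0.326), (0.43, -0.181, 0.321)]
s1 168 [(0.437, -0.192, 0.316), (0.437, -0.185, 0.318), (0.432, -0.181, 0.314)]
s1 171 [(0.124, -0.346, -0.004), (0.436, -0.187, 0.308), (0.433, -0.181, 0.307)]
s1 174 [(0.145, -0.338, 0.004), (0.143, -0.329, 0.004), (0.136, -0.321, 0.001)]
s2 170 [(0.545, -0.013, 0.448), (0.544, -0.008, 0.448), (0.466, -0.022, 0.377)]
s2 173 [(0.536, -0.015, 0.433), (0.538, -0.009, 0.436), (0.467, -0.021, 0.37)]
s2 176 [(0.536, -0.015, 0.426), (0.539, -0.009, 0.429), (0.465, -0.022, 0.36)]
s2 179 [(0.469, -0.033, 0.354), (0.47, -0.026, 0.356), (0.466, -0.021, 0.354)]
s2 182 [(0.468, -0.033, 0.345), (0.472, -0.026, 0.35), (0.465, -0.021, 0.344)]
s2 185 [(0.467, -0.033, 0.335), (0.471, -0.026, 0.34), (0.465, -0.021, 0.336)]
s2 188 [(0.148, -0.116, 0.004), (0.468, -0.026, 0.33), (0.463, -0.022, 0.326)]
s2 191 [(0.154, -0.115, -0.002), (0.155, -0.105, 0.002), (0.154, -0.096, 0.004)]
[0.46413976 0.04830172 0.49872544] [ 0.14276531  0.98654468 -0.07935136  0.00714314] 66.83533925743941
```

View pics/w2.png

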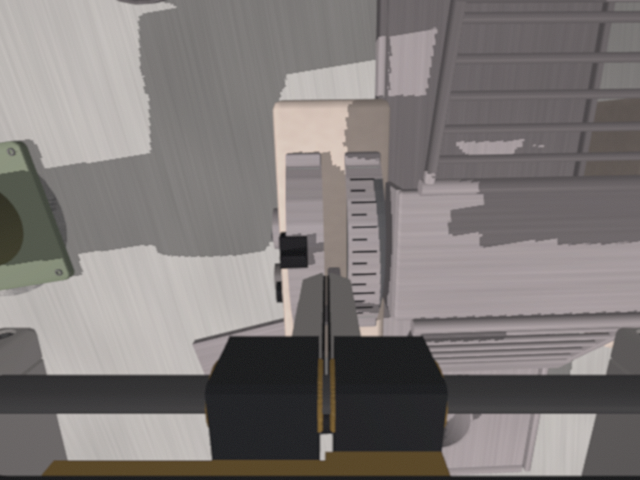

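```bash
python3 -m creep '{"xyz":[[-45,0,0],[0,-30,-3],[0,-30,-3],[0,-30,-3],[0,-30,-3],[0,-30,-3],[0,0,0]],"turn":[[-0.8,2,0.5],[0,0,0],[0,0,0],[0,0,0],[0,0,0],[0,0,0],[0,0,0]],"jaw":[0,0,0,0,0,0,0]}'; python3 - <<'E'
from h import *
goto([.425,-.19,.25],1)
c=cam('scene','s3');o=env.observe()['ee_pos'];print(px(c,o))
c0=load('scene0');P=cloud(c0)
print(px(c0,[.165,-.55,.18]))
for u,v in [(145,100),(145,104),(145,107),(183,104),(183,107),(183,110)]: print(u,v,P[v,u].round(3))
crop('s3',200,60,400,260,4,'s3c');crop('scene0',110,50,210,150,6,'s0d')
E
```

```text
time_s: 4.55
ee_pos: [0.412, -0.1888, 0.3369]
orientation: [0.7, 0.052, 0.71, -0.053]
wrist_force: [0.2, 0.5, 0.2]
width: 0.0007
pos [ 0.412  -0.1888  0.3369] F [0.2 0.5 0.2] t 4.55 w 0.001
turn [-0.59 -0.79  0.16] shift now [86.7  1.  14.3] shift aligned [86.9  0.7 13.1]
(np.float64(253.14812723449882), np.float64(153.35907580404785))
(np.float64(168.35505325980748), np.float64(119.06383303965576))
145 100 [ 0.183 -0.593  0.246]
145 104 [ 0.192 -0.59   0.24 ]
145 107 [ 0.19  -0.594  0.229]
183 104 [ 0.159 -0.494  0.236]
183 107 [ 0.159 -0.497  0.226]
183 110 [ 0.161 -0.498  0.217]
```

View pics/s3c.png

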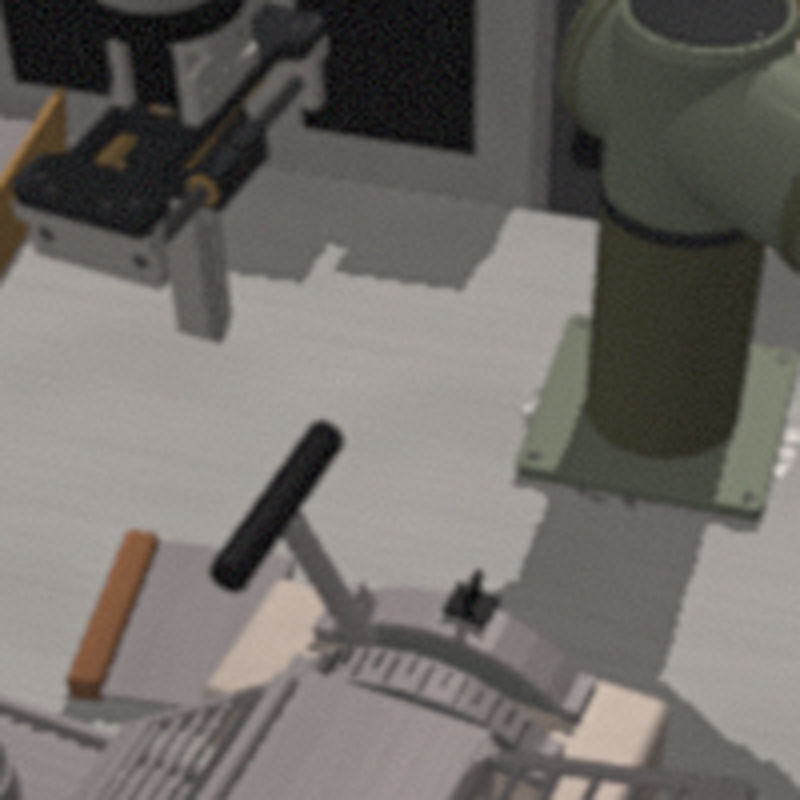

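View pics/s0d.png

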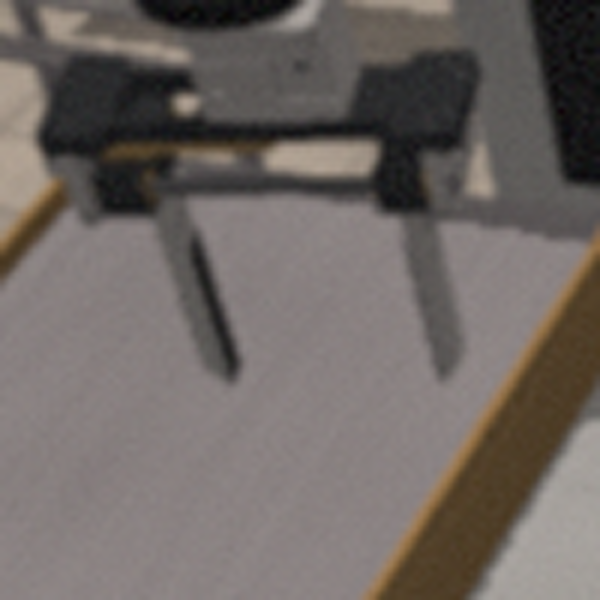

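```bash
python3 -m creep '{"xyz":[[30,0,5],[30,0,5],[27,0,0],[0,0,0],[0,15,0],[0,10,0],[0,10,0],[0,0,0]],"turn":[[-0.6,-0.8,0.2],[0,0,0],[0,0,0],[0,0,0],[0,0,0],[0,0,0],[0,0,0],[0,0,0]],"jaw":[0,0,0,0,0,0,0,0]}'; python3 - <<'E'
from h import *
from fit import bar
goto([.43,-.1,.25],1)
c=cam('scene','s4');print(bar(c))
E
```

```text
time_s: 5.4
ee_pos: [0.4304, -0.1534, 0.2546]
orientation: [0.709, 0.048, 0.701, -0.05]
wrist_force: [-0.3, 0.9, -0.7]
width: 0.0006
pos [ 0.4304 -0.1534  0.2546] F [-0.3  0.9 -0.7] t 5.4 w 0.001
turn [-0.01  0.65  0.15] shift now [ 4.4 52.8 -7.8] shift aligned [ 4.6 52.8 -7.8]
{'n': np.int64(395), 'center': array([ 0.4586, -0.1353,  0.2969]), 'heading': np.float64(-0.1504), 'length': np.float64(0.1149727559361047), 'rms': np.float64(0.0019349231080417533)}
```

```bash
python3 -m creep '{"xyz":[[1,15,-2],[1,15,0],[1,15,0],[1,15,0],[0,0,0]],"turn":[[0,0.6,0],[0,0,0],[0,0,0],[0,0,0],[0,0,0]],"jaw":[0,0,0,0,0]}'; python3 - <<'E'
from h import *
from fit import bar
goto([.43,-.04,.25],1)
c=cam('scene','s5');print(bar(c)); crop('s5',200,60,400,260,4,'s5c')
E
```

```text
time_s: 5.95
ee_pos: [0.4417, -0.113, 0.264]
orientation: [0.712, 0.036, 0.698, -0.069]
wrist_force: [0.6, -0.1, -0.2]
width: 0.0005
pos [ 0.4417 -0.113   0.264 ] F [ 0.6 -0.1 -0.2] t 5.95 w 0.0
turn [-0.5   1.32  2.59] shift now [ 10.3  71.  -22.6] shift aligned [ 14.   70.7 -21.7]
{'n': np.int64(401), 'center': array([ 0.4648, -0.0912,  0.3117]), 'heading': np.float64(-0.1406), 'length': np.float64(0.11395335591451264), 'rms': np.float64(0.0019436661529856974)}
```

View pics/s5c.png

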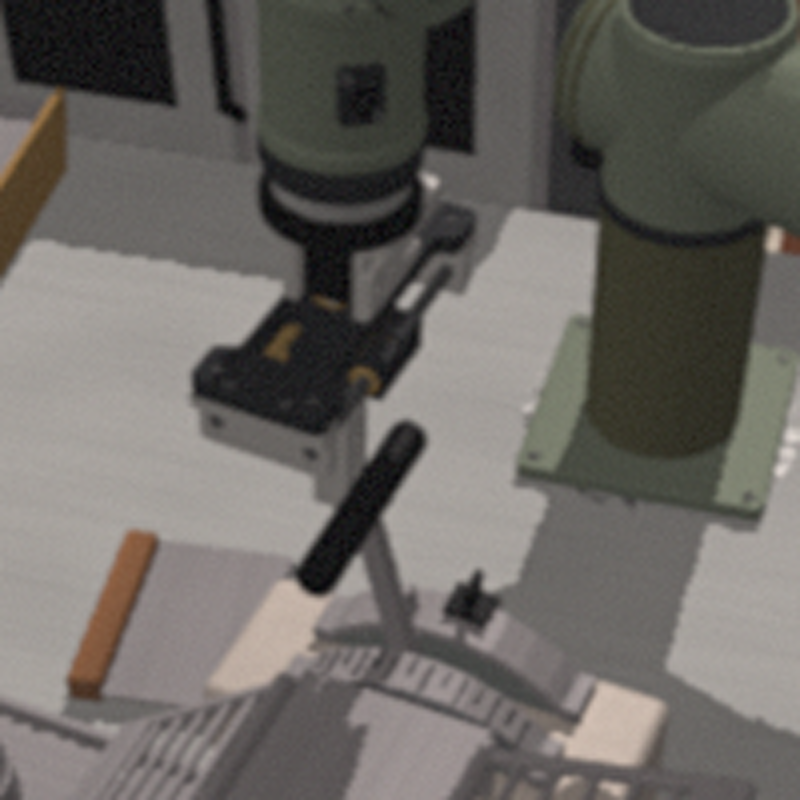

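```bash
python3 -m creep '{"xyz":[[6,15,-4],[4,15,-3],[3,15,-3],[3,15,-3],[0,0,0]],"turn":[[0,1.3,2.5],[0,0,0],[0,0,0],[0,0,0],[0,0,0]],"jaw":[0,0,0,0,0]}'; python3 - <<'E'
from h import *
from fit import bar
goto([.44,-.01,.255],1)
c=cam('scene','s6');print(bar(c))
E
```

```text
time_s: 6.5
ee_pos: [0.4437, -0.0648, 0.2541]
orientation: [0.711, 0.047, 0.699, -0.063]
wrist_force: [0.6, -0.3, -0.7]
width: 0.0006
pos [ 0.4437 -0.0648  0.2541] F [ 0.6 -0.3 -0.7] t 6.5 w 0.001
turn [-0.94  1.09  1.28] shift now [ -2.3  53.6 -12.1] shift aligned [ -0.9  53.8 -11.2]
{'n': np.int64(422), 'center': array([ 0.4717, -0.0447,  0.3156]), 'heading': np.float64(-0.1487), 'length': np.float64(0.11393609291542181), 'rms': np.float64(0.0019127053343512836)}
```

```bash
python3 -m creep '{"xyz":[[2,15,-3],[3,15,-3],[3,15,-3],[3,8,-3],[0,0,0]],"turn":[[-0.5,1,1.2],[0,0,0],[0,0,0],[0,0,0],[0,0,0]],"jaw":[0,0,0,0,0]}'; python3 - <<'E'
from h import *
from fit import bar
goto([.44,-.01,.255],1)
c=cam('scene','s7');print(bar(c)); crop('s7',200,60,400,260,4,'s7c')
E
```

```text
time_s: 7.05
ee_pos: [0.4453, -0.0187, 0.2459]
orientation: [0.709, 0.049, 0.701, -0.059]
wrist_force: [-0.1, -0.3, -0.3]
width: 0.0005
pos [ 0.4453 -0.0187  0.2459] F [-0.1 -0.3 -0.3] t 7.05 w 0.001
turn [-0.8   0.77  0.69] shift now [-9.3  7.7 -6.5] shift aligned [-9.1  7.9 -6.5]
{'n': np.int64(458), 'center': array([ 4.761e-01, -3.000e-04,  3.085e-01]), 'heading': np.float64(-0.1421), 'length': np.float64(0.11792851748524341), 'rms': np.float64(0.0019169424979280866)}
```

View pics/s7c.png

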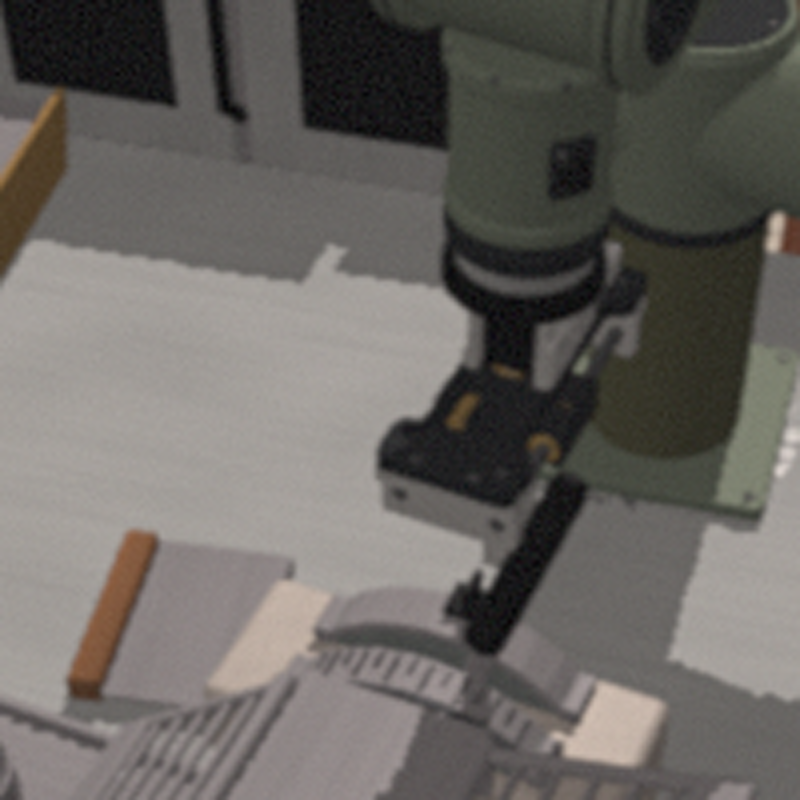

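```bash
python3 - <<'E'
from h import *
from fit import bar
from scipy.optimize import least_squares
B=np.array([bar(load(s))['center'] for s in ['scene0','s4','s5','s6','s7']])
y=B@PY
s=least_squares(lambda p:np.hypot(y-p[0],B[:,2]-p[1])-.195,[0,.12]);print(s.x,s.fun)
s1=least_squares(lambda p:np.hypot(y-p[0],B[:,2]-.12)-.195,[0]);print(s1.x,s1.fun)
y0=s1.x[0];print('leans',-np.arctan2(y-y0,B[:,2]-.12))
yt=np.array(bar(load('top0'))['center'])@PY;print('top',yt,y[0])
# clip fin points
for n,(x0,y0_,x1,y1) in [('top0',(318,252,340,274)),('scene0',(308,200,328,218)),('s1',(308,200,328,218))]:
    c=load(n);P=cloud(c)[y0_:y1,x0:x1];im=c['img'][y0_:y1,x0:x1].max(2)<60
    Q=P[im&(P[...,2]>.231)&(P[...,2]<.25)];yy=Q@PY;xx=Q@PX
    print(n,len(yy),'fin y',np.median(yy)-y0,yy.min()-y0,yy.max()-y0,'z',np.median(Q[:,2]),'lean',-np.arctan2(np.median(yy)-y0,np.median(Q[:,2])-.12),'x',xx.min(),xx.max())
print('barx',(B@PX))
E
```

```text
[0.01308866 0.12072151] [ 5.46159010e-05 -1.70410243e-05 -7.81211559e-05  4.25374192e-05
  8.66198412e-07]
[0.01212484] [0.00026064 0.00022549 0.00043894 0.00080519 0.0009569 ]
leans [ 0.46759914  0.43674886  0.1959198  -0.04578422 -0.27675848]
top -0.07742827685364741 -0.07588780754146641
top0 30 fin y 0.007330417328758273 0.0047587289782324085 0.010278306700771084 z 0.2411024924806639 lean -0.060456923826954986 x 0.42563407372229894 0.4447055208568089
scene0 23 fin y 0.011222810713750149 0.007849890910124717 0.01286989125962874 z 0.24134602350145595 lean -0.09222366667783022 x 0.4340852106424371 0.4461045633691739
s1 22 fin y 0.010998948634977634 0.008611551893586769 0.01219883086243178 z 0.24068731757928558 lean -0.09088484351642244 x 0.4337857788551886 0.44572901878940063
barx [0.4737841  0.47292302 0.47295304 0.47334379 0.4715496 ]
```

```bash
python3 -m creep '{"xyz":[[-3,10,-3],[0,10,-2],[0,0,0],[0,-25,0],[-45,-10,0],[-45,0,0],[0,0,0]],"turn":[[-0.8,0.7,0.7],[0,0,0],[0,0,0],[0,0,0],[0,0,0],[0,0,0],[0,0,0]],"jaw":[0,0,0,0,0,0,0]}'; python3 - <<'E'
from h import *
from fit import bar
c=cam('scene','s8');b=bar(c);print(b,-np.arctan2(b['center']@PY-.0121,b['center'][2]-.12))
goto([.445,.13,.34],1)
E
```

```text
time_s: 7.8
ee_pos: [0.4327, -0.0343, 0.3326]
orientation: [0.697, 0.052, 0.713, -0.047]
wrist_force: [0.3, -0.3, 0.2]
width: 0.0004
{'n': np.int64(459), 'center': array([0.4785, 0.0152, 0.3036]), 'heading': np.float64(-0.1368), 'length': np.float64(0.1183912468429755), 'rms': np.float64(0.0019344161779770257)} -0.3606837618701352
pos [ 0.4314 -0.034   0.3297] F [-0.6 -0.3 -1.5] t 7.85 w 0.001
turn [-0.02 -1.6  -0.32] shift now [ -9.1 164.4  -9.6] shift aligned [-10.3 164.3  -9.3]
```

```bash
python3 -m creep '{"xyz":[[-8,25,0],[0,26,0],[0,26,0],[0,26,0],[0,0,0],[30,0,2],[30,0,2],[28,0,0],[0,0,0]],"turn":[[0,-1.5,-0.3],[0,0,0],[0,0,0],[0,0,0],[0,0,0],[0,0,0],[0,0,0],[0,0,0],[0,0,0]],"jaw":[0,0,0,0,0,0,0,0,0]}'; python3 - <<'E'
from h import *
from fit import bar
c=cam('scene','s9');b=bar(c);print(b,-np.arctan2(b['center']@PY-.0121,b['center'][2]-.12))
goto([.445,.06,.245],1); print('tool py',env.observe()['ee_pos']@PY-.0121)
crop('s9',200,60,400,260,4,'s9c')
E
```

```text
time_s: 8.75
ee_pos: [0.4419, 0.0726, 0.2356]
orientation: [0.697, 0.052, 0.714, -0.046]
wrist_force: [-0.3, -0.4, 0.6]
width: 0.0007
{'n': np.int64(286), 'center': array([0.4984, 0.0124, 0.3035]), 'heading': np.float64(-0.1325), 'length': np.float64(0.076508016939343), 'rms': np.float64(0.0023432252854241197)} -0.3607883613009604
pos [0.4434 0.0725 0.2379] F [ 0.5 -0.3 -0.3] t 8.8 w 0.0
turn [ 0.03 -1.24 -0.39] shift now [ -7.3 -12.1   3.1] shift aligned [ -7.1 -12.1   3.3]
tool py 0.12112577473285482
```

View pics/s9c.png

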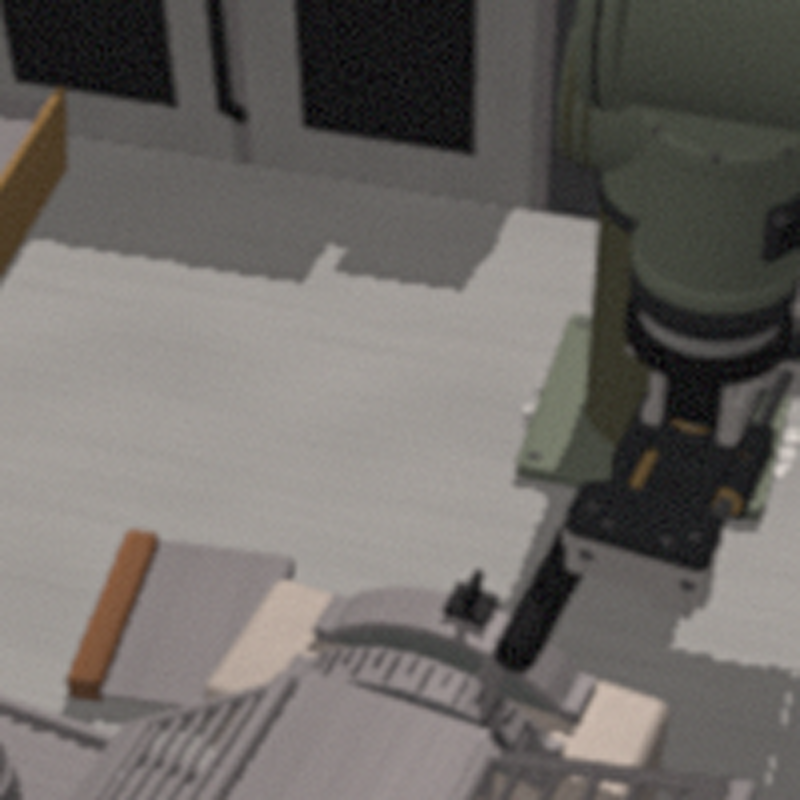

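```bash
python3 -m creep '{"xyz":[[-6,-15,2],[0,-15,2],[0,-15,1],[0,-10,1],[0,0,0]],"turn":[[0,-1.2,-0.4],[0,0,0],[0,0,0],[0,0,0],[0,0,0]],"jaw":[0,0,0,0,0]}'; python3 - <<'E'
from h import *
from fit import bar
c=cam('scene','s10');b=bar(c);print(b,-np.arctan2(b['center']@PY-.0121,b['center'][2]-.12))
goto([.445,.06,.245],1); print('tool py',env.observe()['ee_pos']@PY-.0121)
E
```

```text
time_s: 9.3
ee_pos: [0.4448, 0.0139, 0.2531]
orientation: [0.71, 0.05, 0.701, -0.048]
wrist_force: [-0.1, 1.0, -0.9]
width: 0.0002
{'n': np.int64(285), 'center': array([ 0.5   , -0.0141,  0.3112]), 'heading': np.float64(-0.146), 'length': np.float64(0.06593749911544326), 'rms': np.float64(0.0022253392892824034)} -0.22227206560677892
pos [0.4451 0.0139 0.2533] F [0.1 0.2 0.8] t 9.35 w 0.001
turn [ 0.09  0.77 -0.17] shift now [ 8.4 45.7 -6.5] shift aligned [ 8.3 45.7 -6.5]
tool py 0.06330517886285508
```

```bash
python3 -m creep '{"xyz":[[4,-10,2],[2,-8,1],[0,0,0]],"turn":[[0,0.7,0],[0,0,0],[0,0,0]],"jaw":[0,0,0]}'; python3 - <<'E'
from h import *
from fit import bar
c=cam('scene','s11');b=bar(c);print(b,-np.arctan2(b['center']@PY-.0121,b['center'][2]-.12))
goto([.445,.06,.245],1); print('tool py',env.observe()['ee_pos']@PY-.0121)
E
```

```text
time_s: 9.65
ee_pos: [0.4477, -0.0023, 0.2514]
orientation: [0.708, 0.051, 0.703, -0.045]
wrist_force: [0.5, 0.6, -0.0]
width: 0.0005
{'n': np.int64(230), 'center': array([ 0.5037, -0.031 ,  0.3139]), 'heading': np.float64(-0.1562), 'length': np.float64(0.05673103436485953), 'rms': np.float64(0.0024689428853653587)} -0.13829693457903341
pos [ 0.4479 -0.0024  0.2516] F [-0.5 -0.4  1.1] t 9.7 w 0.001
turn [ 0.23  0.47 -0.48] shift now [  7.   61.4 -11.3] shift aligned [  6.6  61.4 -11.5]
tool py 0.04761120667757052
```

```bash
python3 -m creep '{"xyz":[[2,-8,1],[0,0,0],[0,15,0],[0,30,0],[-20,40,0],[-45,20,0],[-45,0,0],[0,0,0]],"turn":[[0,0.5,-0.4],[0,0,0],[0,0,0],[0,0,0],[0,0,0],[0,0,0],[0,0,0],[0,0,0]],"jaw":[0,0,0,0,0,0,0,0]}'; python3 - <<'E'
from h import *
from fit import bar
c=cam('scene','s12');b=bar(c);print(b,-np.arctan2(b['center']@PY-.0121,b['center'][2]-.12))
goto([.445,.06,.245],1); print('tool py',env.observe()['ee_pos']@PY-.0121)
cam('wrist','w12');cam('top','t12')
crop('s12',260,140,380,240,6,'s12c')
E
```

```text
time_s: 10.5
ee_pos: [0.4627, 0.095, 0.3616]
orientation: [0.705, 0.045, 0.706, -0.051]
wrist_force: [-0.1, 0.2, 1.0]
width: 0.0005
{'n': np.int64(416), 'center': array([ 0.4726, -0.0338,  0.315 ]), 'heading': np.float64(-0.1429), 'length': np.float64(0.11572047251983539), 'rms': np.float64(0.0019153439466841628)} -0.10172999918655504
pos [0.4613 0.0949 0.3584] F [ 0.6  0.5 -0.8] t 10.55 w 0.0
turn [ 0.17 -0.34  0.49] shift now [113.7 -35.9 -10.8] shift aligned [113.4 -36.9 -11.3]
tool py 0.14583884080982082
```

View pics/s12c.png

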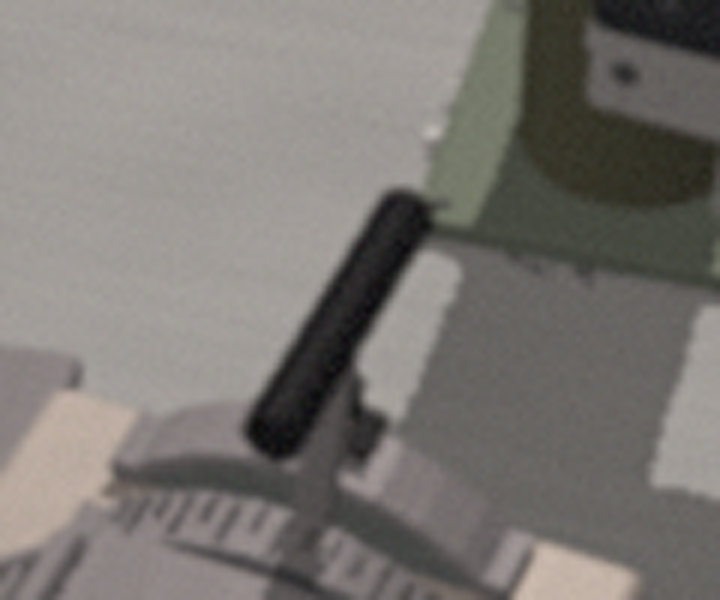

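View pics/w12.png

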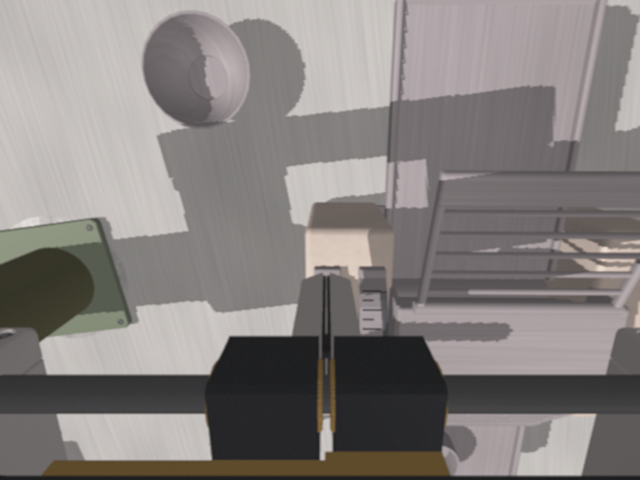

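View pics/t12.png

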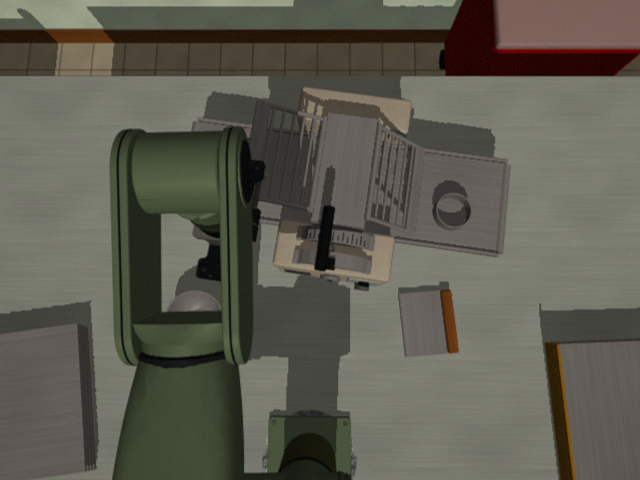

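```bash
python3 - <<'E'
from h import *
def P3(pxc,r,lean,t=0,y0=.0121):
    return PX*pxc+PY*(y0-r*np.sin(lean)+t*np.cos(lean))+PZ*(.12+r*np.cos(lean)+t*np.sin(lean))
for s,b,dy in [('scene0',(300,190,335,225),0),('top0',(310,245,345,280),-.0015)]:
    c=load(s);im=cv2.imread('pics/'+s+'.png');k=11;x0,y0,x1,y1=b;out=[]
    for ph in (None,-.05,-.075,-.1):
        i=cv2.resize(im[y0:y1,x0:x1],None,fx=k,fy=k,interpolation=cv2.INTER_NEAREST)
        i=cv2.convertScaleAbs(i,alpha=1.8,beta=20)
        if ph is not None:
            for xc in (.4255,.4455):
                q=np.array([P3(xc,r,ph,t,.0121+dy) for r,t in [(.103,-.0025),(.123,-.0025),(.123,.0025),(.103,.0025)]])
                u,v=px(c,q);cv2.polylines(i,[np.stack([(u+.5-x0)*k,(v+.5-y0)*k],1).astype(int)],True,(0,255,0) if xc<.43 else (0,0,255),1)
        out.append(i)
    o=np.vstack([np.hstack(out[:2]),np.hstack(out[2:])]);o=o[:600 if o.shape[0]<600 else None];
    o=cv2.resize(o,(600,600));cv2.imwrite('pics/ov_'+s+'.png',o)
E
```

```text
(no output)
```

View pics/ov_scene0.png

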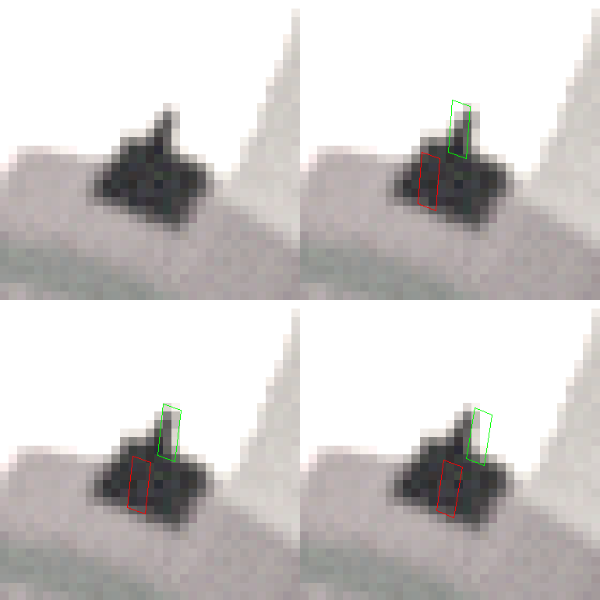

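View pics/ov_top0.png

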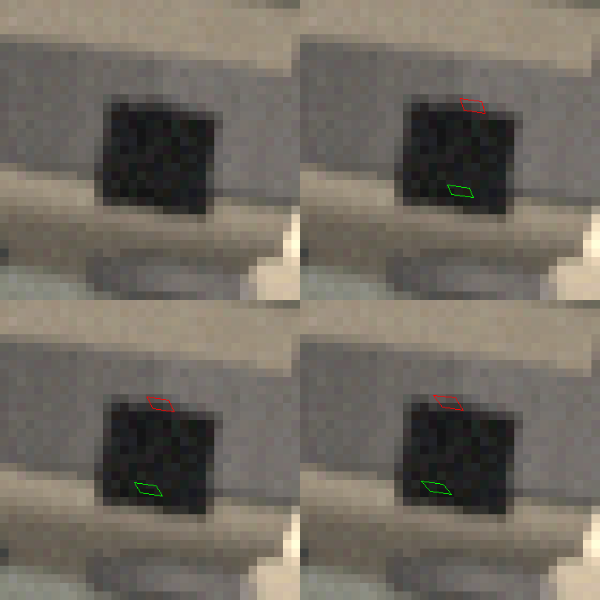

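```bash
python3 - <<'E'
from h import *
from fit import bar
def P3(pxc,r,lean,t=0,y0=.0121):
    return PX*pxc+PY*(y0-r*np.sin(lean)+t*np.cos(lean))+PZ*(.12+r*np.cos(lean)+t*np.sin(lean))
c=load('top0');g=c['img'].max(2)[245:280,310:345].astype(float)
m=g<58;n,l,st,ce=cv2.connectedComponentsWithStats(m.astype(np.uint8));k=1+np.argmax(st[1:,4]);print(st[k],ce[k]+[310,245])
U,V=ce[k]+[310,245]
for ph in (-.03,-.05,-.07,-.09):
    for r in (.104,.108): print(ph,r,np.round(px(c,P3(.4355,r,ph,0,.0106)),2))
# current bar from top
for s in ('t12','s12'): b=bar(load(s));print(s,b['center'],b['n'],b['center']@PY)
E
```

```text
[  0   4  35  22 582] [327.09106529 259.59450172]
-0.03 0.104 [330.18 262.51]
-0.03 0.108 [330.13 262.28]
-0.05 0.104 [329.15 262.37]
-0.05 0.108 [329.06 262.13]
-0.07 0.104 [328.12 262.23]
-0.07 0.108 [327.99 261.98]
-0.09 0.104 [327.1  262.09]
-0.09 0.108 [326.92 261.83]
t12 [ 0.4687 -0.0347  0.3129] 759 0.030574390938151428
s12 [ 0.4726 -0.0338  0.315 ] 416 0.03200606651118978
```

```bash
python3 -m creep '{"xyz":[[40,0,-6],[40,0,-5],[28,-15,0],[0,-25,0],[0,-25,0],[0,-20,0],[0,0,0]],"turn":[[0,0,0.5],[0,0,0],[0,0,0],[0,0,0],[0,0,0],[0,0,0],[0,0,0]],"jaw":[0,0,0,0,0,0,0]}'; python3 - <<'E'
from h import *
goto([.445,0,.25],1); print('tool py',env.observe()['ee_pos']@PY-.0121)
E
```

```text
time_s: 11.35
ee_pos: [0.423, 0.0065, 0.2261]
orientation: [0.691, 0.049, 0.72, -0.05]
wrist_force: [-0.4, 0.5, 0.3]
width: 0.0006
pos [0.423  0.0065 0.2261] F [-0.4  0.5  0.3] t 11.35 w 0.001
turn [-0.09 -2.33  0.29] shift now [-24.8  -3.5  21.7] shift aligned [-23.9  -3.4  22.7]
tool py 0.05296528719552239
```

```bash
python3 -m creep '{"xyz":[[-25,0,20],[0,0,0],[0,-6,0],[0,0,0]],"turn":[[0,-2.3,0.3],[0,0,0],[0,0,0],[0,0,0]],"jaw":[0,0,0,0]}'; python3 - <<'E'
from h import *
goto([.445,0,.25],1); print('tool py',env.observe()['ee_pos']@PY-.0121)
E
```

```text
time_s: 11.75
ee_pos: [0.4381, -0.0015, 0.2437]
orientation: [0.701, 0.051, 0.71, -0.05]
wrist_force: [0.2, -0.9, -0.1]
width: 0.0002
pos [ 0.4381 -0.0015  0.2437] F [ 0.2 -0.9 -0.1] t 11.75 w 0.0
turn [-0.22 -0.77 -0.07] shift now [-6.4  2.4  6.5] shift aligned [-6.3  2.4  6.6]
tool py 0.047139746391711826
```

Push to about 0.034 (13 mm).

```bash
python3 -m creep '{"xyz":[[-5,-7,3],[0,-6,0],[0,0,0]],"turn":[[0,-0.7,0],[0,0,0],[0,0,0]],"jaw":[0,0,0]}'; python3 - <<'E'
from h import *
goto([.445,0,.25],1); print('tool py',env.observe()['ee_pos']@PY-.0121)
E
```

```text
time_s: 12.05
ee_pos: [0.4383, -0.0133, 0.2475]
orientation: [0.704, 0.052, 0.706, -0.048]
wrist_force: [-0.5, -0.6, -0.0]
width: 0.0003
pos [ 0.4383 -0.0133  0.2475] F [-0.5 -0.6 -0. ] t 12.05 w 0.0
turn [-0.1  -0.19 -0.28] shift now [-2.5 14.1  4.8] shift aligned [-2.5 14.1  4.8]
tool py 0.0354444373292786
```

Retreat and look; then go up high toward the guard.

```bash
python3 -m creep '{"xyz":[[0,20,0],[0,40,0],[-30,40,0],[-45,20,0],[-45,0,0],[0,0,0]],"turn":[[0,0,0],[0,0,0],[0,0,0],[0,0,0],[0,0,0],[0,0,0]],"jaw":[0,0,0,0,0,0]}'; python3 - <<'E'
from h import *
from fit import bar
cam('scene','s13');cam('top','t13')
for s,y0 in (('s13',.0121),('t13',.0106)): b=bar(load(s));print(s,b['center'],b['n'],-np.arctan2(b['center']@PY-y0,b['center'][2]-.12))
goto([.657,.115,.35],1)
crop('s13',260,140,380,240,6,'s13c');crop('t13',280,200,380,290,7,'t13c')
E
```

```text
time_s: 12.65
ee_pos: [0.4542, 0.1055, 0.3682]
orientation: [0.702, 0.051, 0.709, -0.053]
wrist_force: [1.2, 0.2, 0.7]
width: 0.0005
s13 [ 0.4725 -0.0386  0.3152] 414 -0.07739890065429846
t13 [ 0.4683 -0.0397  0.3132] 762 -0.07731552592150687
pos [0.4517 0.1049 0.3623] F [-0.1 -0.6 -0.2] t 12.75 w 0.0
turn [-0.46 -1.11  0.29] shift now [  8.2  40.1 201.8] shift aligned [ 12.3  38.4 201.9]
```

View pics/s13c.png

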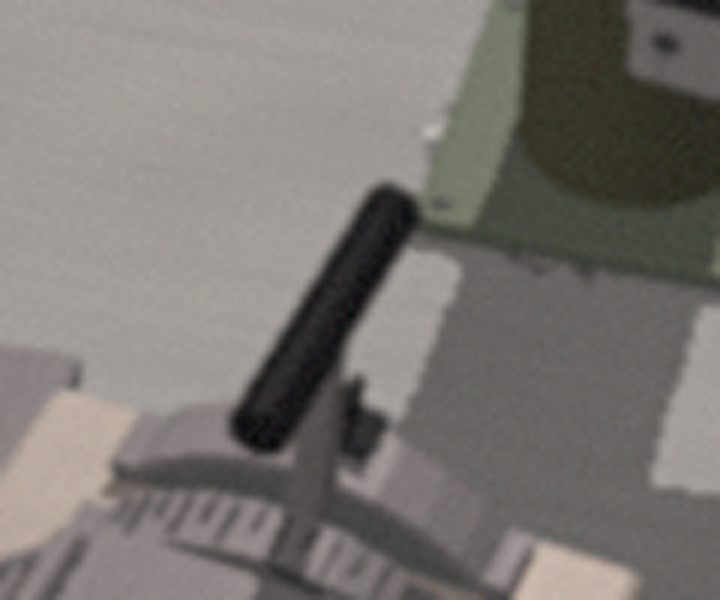

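View pics/t13c.png

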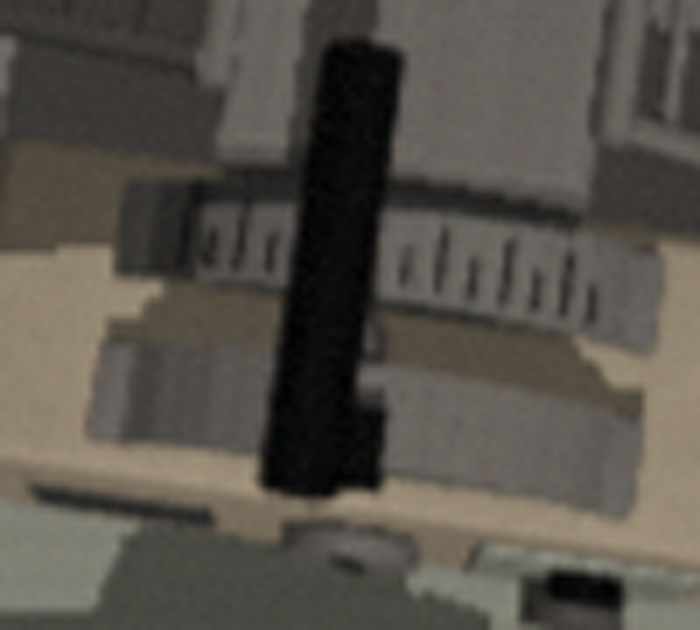

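```bash
python3 -m creep '{"xyz":[[-10,7,40],[0,7,40],[0,7,40],[0,7,40],[0,7,40],[0,0,0]],"turn":[[-0.4,-1.1,0.3],[0,0,0],[0,0,0],[0,0,0],[0,0,0],[0,0,0]],"jaw":[0,0,0,0,0,0]}'; cat >> h.py <<'E'
def g(h,z): goto(PX*.634+PY*(.0715+h)+PZ*(z-.03)); o=env.observe()['ee_pos'];print('h',round(o@PY-.0715,4),'tipz',round(o[2]+.03,4))
E
python3 - <<'E'
from h import *
g(.125,.29)
E
```

```text
time_s: 13.35
ee_pos: [0.6541, 0.1059, 0.3503]
orientation: [0.695, 0.049, 0.715, -0.054]
wrist_force: [-0.5, 0.7, -0.8]
width: 0.0005
pos [0.6541 0.1059 0.3503] F [-0.5  0.7 -0.8] t 13.35 w 0.0
turn [-0.4  -1.59  0.52] shift now [90.2  1.8  3.4] shift aligned [90.3  1.   0.9]
h 0.124 tipz 0.3803
```

```bash
python3 -m creep '{"xyz":[[30,1,2],[30,1,2],[25,1,1],[0,0,0],[15,2,0],[0,0,0]],"turn":[[-0.4,-1.5,0.5],[0,0,0],[0,0,0],[0,0,0],[0,0,0],[0,0,0]],"jaw":[0,0,0,0,0,0]}'; python3 - <<'E'
from h import *
g(.129,.25)
cam('scene','s14');crop('s14',270,180,430,340,5,'s14c')
E
```

```text
time_s: 13.95
ee_pos: [0.6524, 0.1053, 0.2376]
orientation: [0.699, 0.05, 0.711, -0.052]
wrist_force: [-0.6, -0.0, -1.5]
width: 0.0003
pos [0.6524 0.1053 0.2376] F [-0.6 -0.  -1.5] t 13.95 w 0.0
turn [-0.3  -0.98  0.28] shift now [17.5  5.9  2.7] shift aligned [17.6  5.8  2.5]
h 0.1232 tipz 0.2676
```

View pics/s14c.png

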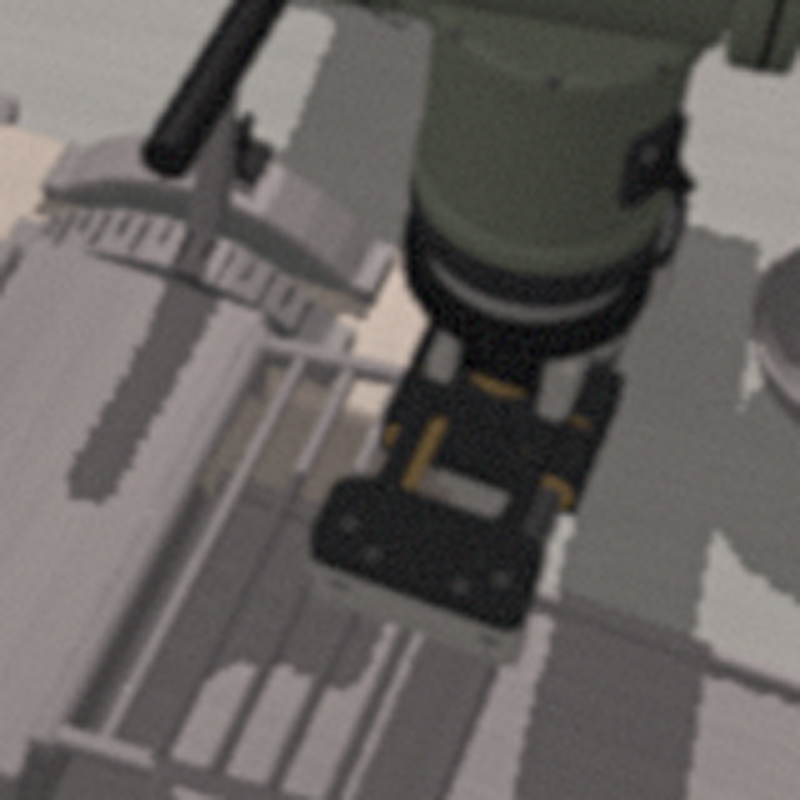

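```bash
python3 -m creep '{"xyz":[[12,4,0],[12,3,0],[12,2,0],[12,0,0],[0,0,0]],"turn":[[-0.3,-1,0.3],[0,0,0],[0,0,0],[0,0,0],[0,0,0]],"jaw":[0,0,0,0,0]}'; python3 - <<'E'
from h import *
g(.120,.18)
cam('scene','s15');cam('top','t15');crop('s15',270,180,430,340,5,'s15c')
E
```

```text
time_s: 14.5
ee_pos: [0.6578, 0.112, 0.1986]
orientation: [0.711, 0.049, 0.7, -0.05]
wrist_force: [-0.3, -0.6, 0.3]
width: 0.0006
pos [0.6578 0.112  0.1986] F [-0.3 -0.6  0.3] t 14.5 w 0.001
turn [-0.09  0.89  0.02] shift now [ 48.6 -10.6  -2.7] shift aligned [ 48.6 -10.6  -2. ]
h 0.1306 tipz 0.2286
```

View pics/s15c.png

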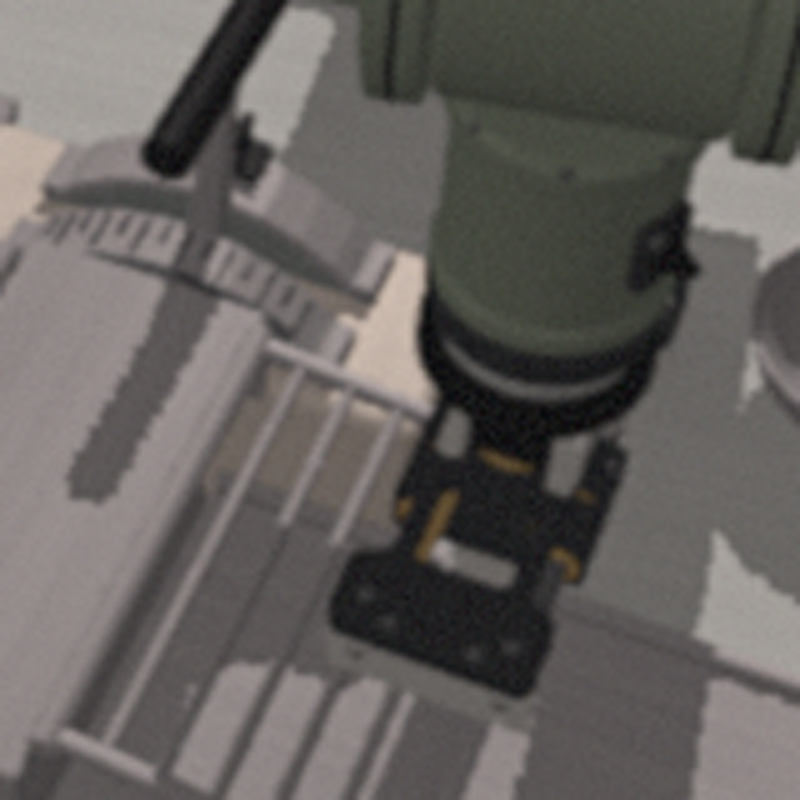

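```bash
python3 -m creep '{"xyz":[[14,0,0],[14,-2,0],[14,-4,0],[14,-5,0],[0,0,0]],"turn":[[0,0.9,0],[0,0,0],[0,0,0],[0,0,0],[0,0,0]],"jaw":[0,0,0,0,0]}'; python3 - <<'E'
from h import *
g(.105,.148)
cam('scene','s16');crop('s16',270,180,430,340,5,'s16c')
E
```

```text
time_s: 15.1
ee_pos: [0.6584, 0.1, 0.1409]
orientation: [0.706, 0.05, 0.704, -0.05]
wrist_force: [-0.7, -0.2, 0.5]
width: 0.0006
pos [0.6584 0.1    0.1409] F [-0.7 -0.2  0.5] t 15.1 w 0.001
turn [-0.09  0.16 -0.  ] shift now [ 22.8 -13.7  -4.3] shift aligned [ 22.9 -13.7  -4.2]
h 0.1187 tipz 0.1709
```

View pics/s16c.png

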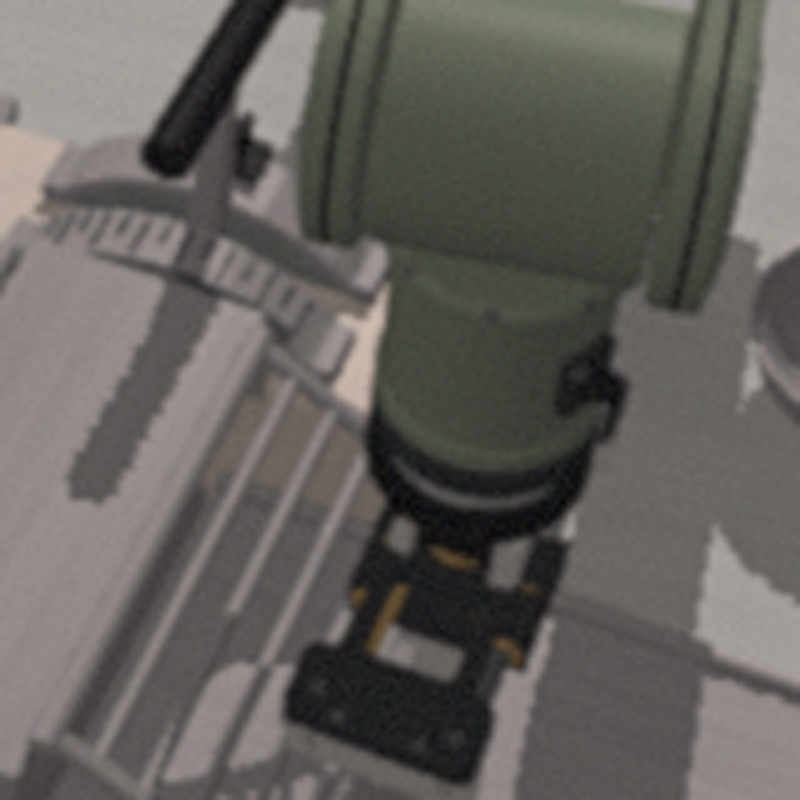

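```bash
python3 -m creep '{"xyz":[[8,-5,-1],[8,-6,-1],[6,-3,0],[0,0,0]],"turn":[[0,0,0],[0,0,0],[0,0,0],[0,0,0]],"jaw":[0,0,0,0]}'; python3 - <<'E'
from h import *
g(.105,.145)
E
```

```text
time_s: 15.55
ee_pos: [0.6584, 0.0914, 0.1283]
orientation: [0.71, 0.053, 0.701, -0.045]
wrist_force: [-0.2, 0.8, -0.7]
width: 0.0007
pos [0.6584 0.0914 0.1283] F [-0.2  0.8 -0.7] t 15.55 w 0.001
turn [-0.03  0.74 -0.69] shift now [13.1 -5.4 -5.5] shift aligned [13.3 -5.2 -5.4]
h 0.1102 tipz 0.1583
```

```bash
python3 -m creep '{"xyz":[[8,-4,-2],[7,-2,-1],[0,0,0]],"turn":[[0,0.7,-0.7],[0,0,0],[0,0,0]],"jaw":[0,0,0]}'; python3 - <<'E'
from h import *
g(.100,.145)
cam('scene','s17');c=cam('top','t17');crop('s17',270,180,430,340,5,'s17c');crop('t17',180,80,400,280,3,'t17c')
E
```

```text
time_s: 15.85
ee_pos: [0.6598, 0.0916, 0.1282]
orientation: [0.711, 0.052, 0.7, -0.045]
wrist_force: [0.1, 0.0, -0.2]
width: 0.0003
pos [0.6598 0.0916 0.1282] F [ 0.1  0.  -0.2] t 15.85 w 0.0
turn [ 0.06  0.85 -0.66] shift now [ 13.  -10.8  -7. ] shift aligned [ 13.2 -10.6  -6.7]
h 0.1106 tipz 0.1582
```

View pics/s17c.png

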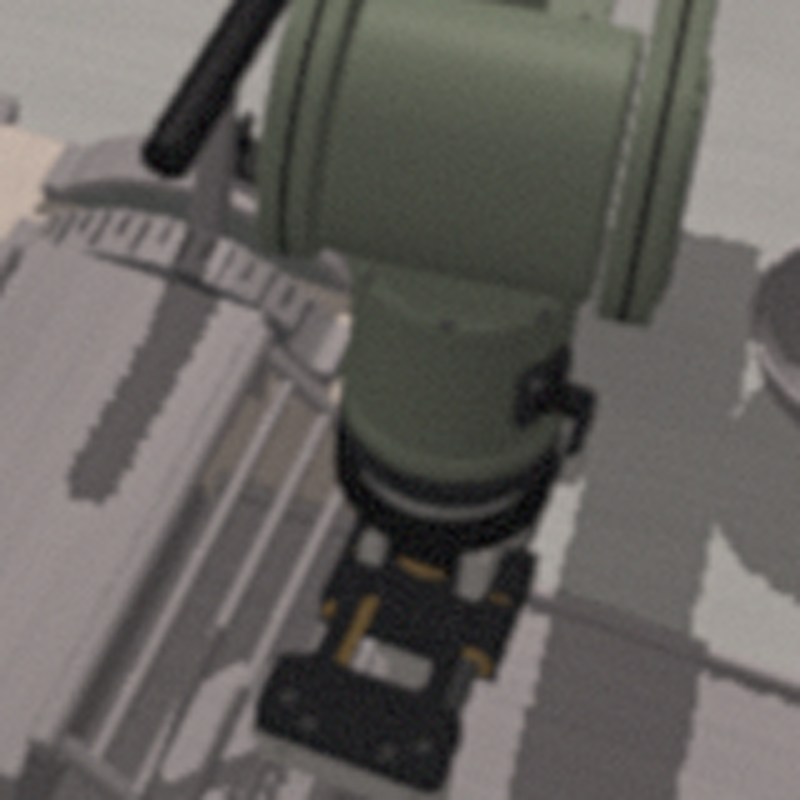

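```bash
python3 -m creep '{"xyz":[[-40,6,0],[-45,15,0],[-45,30,0],[-30,40,0],[0,40,0],[0,0,0]],"turn":[[0,0.8,-0.6],[0,0,0],[0,0,0],[0,0,0],[0,0,0],[0,0,0]],"jaw":[0,0,0,0,0,0]}'; python3 - <<'E'
from h import *
g(.100,.145)
cam('scene','s18');cam('top','t18');crop('s18',270,180,430,340,5,'s18c');crop('t18',180,80,400,280,3,'t18c')
E
```

```text
time_s: 16.55
ee_pos: [0.6737, 0.2178, 0.2767]
orientation: [0.697, 0.049, 0.713, -0.054]
wrist_force: [-0.7, -0.4, -0.7]
width: 0.0004
pos [0.6737 0.2178 0.2767] F [-0.7 -0.4 -0.7] t 16.55 w 0.0
turn [-0.42 -1.25  0.47] shift now [ 162.9 -136.3    1.5] shift aligned [ 161.7 -137.6   -3.1]
h 0.2376 tipz 0.3067
```

View pics/s18c.png

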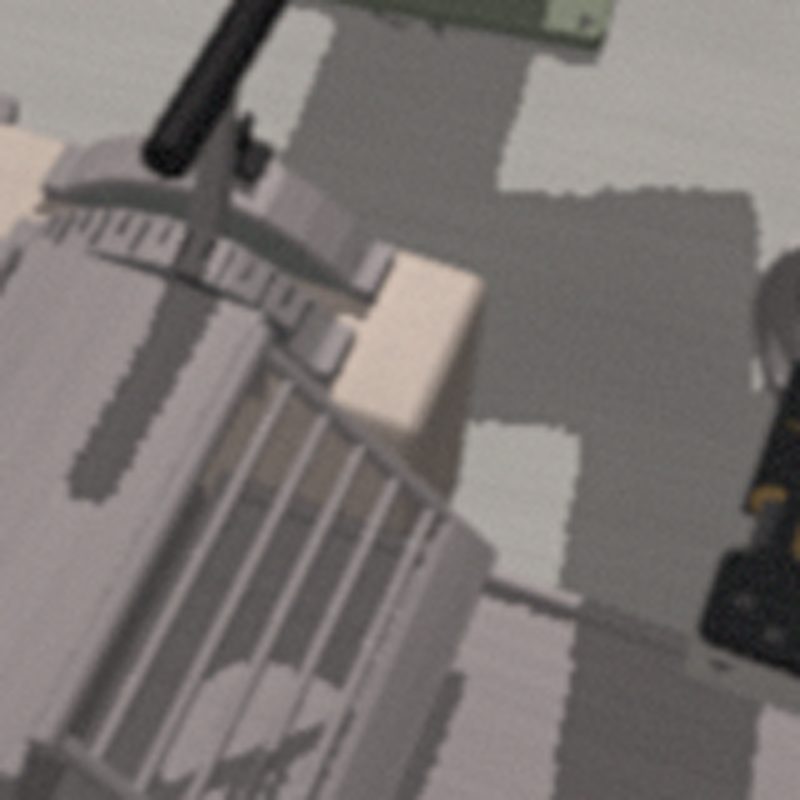

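View pics/t18c.png

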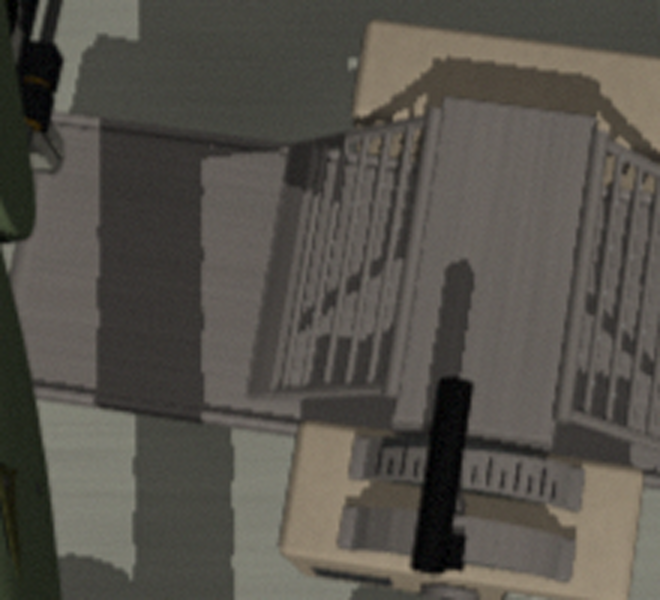

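```bash
python3 - <<'E'
from h import *
for s,poly in [('t18',[(277,136),(283,137),(273,208),(266,208)]),('s18',[(363,290),(366,291),(351,335),(346,335)])]:
    c=load(s);m=np.zeros((480,640),np.uint8);cv2.fillPoly(m,[np.array(poly)],1);Q=cloud(c)[m>0];ce=np.median(Q,0);Q=Q[abs(Q[:,2]-ce[2])<.02]
    ce=Q.mean(0);vt=np.linalg.svd(Q-ce)[2];n=vt[2]*np.sign(vt[2][2]);print(s,len(Q),ce,'slope',np.arctan2(n@PY,n[2]),'h',ce@PY-.0715,'from hinge',np.arctan2(.232-ce[2],ce@PY-.0715))
# profile over whole guard along PY at lip/bars in scene & top
for s in ('t18','s18'):
    P=cloud(load(s)).reshape(-1,3);x=P@PX;y=P@PY-.0715
    k=(x>.545)&(x<.72)&(y>.0)&(y<.135)&(P[:,2]>.125)&(P[:,2]<.3)
    Q=np.c_[y[k],P[k,2]]
    pf=np.polyfit(Q[:,0],Q[:,1],1)
    for _ in range(5): r=abs(Q[:,1]-np.polyval(pf,Q[:,0]));w=r<.005;pf=np.polyfit(Q[w,0],Q[w,1],1)
    print(s,'slope',-np.arctan(pf[0]),'z at h=.0994',np.polyval(pf,.0994),w.sum(),'hmax',Q[w,0].max())
    # right guard mirrored
    yr=-(y)-0.0
    k=(x>.545)&(x<.72)&(y<-.07)&(y>-.25)&(P[:,2]>.125)&(P[:,2]<.3);Q=np.c_[y[k],P[k,2]];k2=Q[:,0]<-.12
    Q=Q[k2];pf=np.polyfit(Q[:,0],Q[:,1],1)
    for _ in range(8): r=abs(Q[:,1]-np.polyval(pf,Q[:,0]));w=r<.006;pf=np.polyfit(Q[w,0],Q[w,1],1)
    print('right slope',np.arctan(pf[0]),w.sum())
E
```

```text
t18 550 [0.64041117 0.07712064 0.15584913] slope 0.5658533863485854 h 0.09360759730195438 from hinge 0.6829256472723102
s18 228 [0.62165253 0.09328966 0.14925248] slope 0.7723465572968897 h 0.10702159927376974 from hinge 0.6581753127756125
t18 slope 0.6744333532363208 z at h=.0994 0.15107058275998086 1807 hmax 0.11115458857712988
right slope 0.6784381244369869 1969
s18 slope 0.6892187752500828 z at h=.0994 0.15431546612819888 2400 hmax 0.11294612956385251
right slope 0.6666793796736489 1563
```

```bash
python3 -m creep '{"xyz":[[0,-40,0],[0,-40,0],[0,-40,0],[0,-12,0],[0,0,0],[30,0,0],[30,0,0],[30,0,0],[0,0,0]],"turn":[[-0.4,-1.2,0.4],[0,0,0],[0,0,0],[0,0,0],[0,0,0],[0,0,0],[0,0,0],[0,0,0],[0,0,0]],"jaw":[0,0,0,0,0,0,0,0,0]}'; python3 - <<'E'
from h import *
g(.105,.165)
E
```

```text
time_s: 17.55
ee_pos: [0.647, 0.0707, 0.172]
orientation: [0.698, 0.05, 0.712, -0.056]
wrist_force: [0.2, 0.4, -1.2]
width: 0.0006
pos [0.647  0.0707 0.172 ] F [ 0.2  0.4 -1.2] t 17.55 w 0.001
turn [-0.7  -1.06  0.56] shift now [36.8 17.2  3.5] shift aligned [37.  16.8  3. ]
h 0.0882 tipz 0.202
```

```bash
python3 -m creep '{"xyz":[[5,16,2],[20,1,0],[12,0,0],[12,0,0],[14,0,0],[14,0,0]],"turn":[[-0.6,-1,0.5],[0,0,0],[0,0,0],[0,0,0],[0,0,0],[0,0,0]],"jaw":[0,0,0,0,0,0]}'; python3 - <<'E'
from h import *
g(.105,.148)
E
```

```text
time_s: 18.15
ee_pos: [0.6659, 0.0999, 0.1182]
orientation: [0.717, 0.053, 0.694, -0.042]
wrist_force: [-9.0, 6.6, 34.0]
width: 0.0003
pos [0.6659 0.0999 0.1182] F [-9.   6.6 34. ] t 18.15 w 0.0
turn [ 0.23  1.84 -0.98] shift now [ -0.5 -14.6 -11.7] shift aligned [  0.2 -14.7 -11.6]
h 0.1197 tipz 0.1482
```

```bash
python3 -m creep '{"xyz":[[-30,3,0],[-40,5,0],[-45,20,0],[-45,20,0],[-45,0,-10],[-20,-20,-45],[0,-20,-45],[0,0,0]],"turn":[[0.2,1.8,-1],[0,0,0],[0,0,0],[0,0,0],[0,0,0],[0,0,0],[0,0,0],[0,0,0]],"jaw":[0,0,0,0,0,0,0,0]}'; python3 - <<'E'
from h import *
from fit import bar
goto([.34,-.02,.42],1)
cam('scene','s19');cam('top','t19')
for s in ('t19','s19'):
    P=cloud(load(s)).reshape(-1,3);x=P@PX;y=P@PY-.0715
    k=(x>.545)&(x<.72)&(y>.0)&(y<.135)&(P[:,2]>.125)&(P[:,2]<.3)
    Q=np.c_[y[k],P[k,2]]
    pf=np.polyfit(Q[:,0],Q[:,1],1)
    for _ in range(5): r=abs(Q[:,1]-np.polyval(pf,Q[:,0]));w=r<.005;pf=np.polyfit(Q[w,0],Q[w,1],1)
    print(s,'slope',-np.arctan(pf[0]),'z at h=.0994',np.polyval(pf,.0994),w.sum())
    y0={'s':.0121,'t':.0106}[s[0]]; b=bar(load(s));print(b['center'],-np.arctan2(b['center']@PY-y0,b['center'][2]-.12))
E
```

```text
time_s: 18.95
ee_pos: [0.569, 0.128, 0.3545]
orientation: [0.709, 0.049, 0.702, -0.046]
wrist_force: [0.5, -0.5, -0.1]
width: 0.0002
pos [0.569  0.128  0.3545] F [ 0.5 -0.5 -0.1] t 18.95 w 0.0
turn [ 0.31  0.59 -0.29] shift now [ -68.5 -176.8 -206.5] shift aligned [ -65.5 -178.3 -206.3]
t19 slope 0.6707267905755671 z at h=.0994 0.15114602768709412 1793
[ 0.468  -0.0396  0.3132] -0.07761120653035217
s19 slope 0.6910067525044583 z at h=.0994 0.1543176486788002 2403
[ 0.4723 -0.0386  0.3153] -0.07721838655483151
```

```bash
python3 -m creep '{"xyz":[[-40,0,0],[-30,-10,-20],[0,-30,-30],[0,-30,-30],[0,-30,-30],[0,-30,-30],[0,-30,-30],[0,-10,-10],[0,0,0]],"turn":[[0.3,0.6,-0.3],[0,0,0],[0,0,0],[0,0,0],[0,0,0],[0,0,0],[0,0,0],[0,0,0],[0,0,0]],"jaw":[0,0,0,0,0,0,0,0,0]}'; python3 - <<'E'
from h import *
goto(PX*.365+PY*(.0121-.065)+PZ*.37,1);print(env.observe()['q'])
E
```

```text
time_s: 19.95
ee_pos: [0.3783, -0.0198, 0.4272]
orientation: [0.709, 0.048, 0.702, -0.049]
wrist_force: [-0.2, 1.2, 0.5]
width: 0.0005
pos [ 0.3783 -0.0198  0.4272] F [-0.2  1.2  0.5] t 19.95 w 0.001
turn [0.12 0.55 0.07] shift now [ 57.2 -85.6 -13.1] shift aligned [ 57.2 -85.7 -12.4]
[-2.81916814e-01 -3.06199728e-01  1.53781285e+00  1.01827761e-04
  1.90033499e+00 -1.45018369e-01]
```

```bash
python3 -m creep '{"xyz":[[0,-30,-3],[0,-30,-3],[0,-26,-6],[0,0,0],[0,0,0],[0,0,0],[0,0,0],[0,0,0]],"turn":[[0,0,0],[0,0,0],[0,0,0],[0,-8,0],[0,-8,0],[0,-8,0],[0,-6,0],[0,0,0]],"jaw":[0,0,0,0,0,0,0,0]}'; python3 - <<'E'
from h import *
goto(PX*.365+PY*(.0121-.065)+PZ*.37,1);print(env.observe()['q'])
c=cam('wrist','w20')
E
```

```text
time_s: 20.75
ee_pos: [0.3691, -0.11, 0.4303]
orientation: [0.871, 0.032, 0.486, -0.056]
wrist_force: [-0.5, 0.5, 0.2]
width: 0.0004
pos [ 0.3691 -0.11    0.4303] F [-0.5  0.5  0.2] t 20.75 w 0.0
turn [ 0.47 31.65 -0.23] shift now [ 43.    4.9 -45. ] shift aligned [ 60.3   4.9 -15.8]
[-0.89880567 -0.76042959  1.886152    0.37462016  1.59765079 -0.67764214]
```

View pics/w20.png

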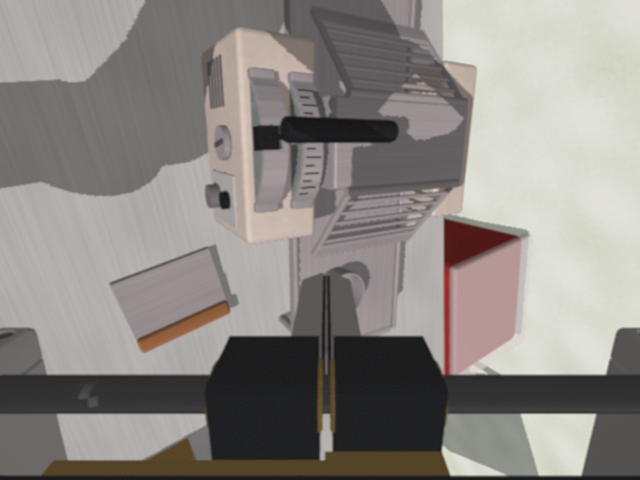

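```bash
python3 - <<'E'
from h import *
crop('w20',195,80,345,200,5,'w20c')
E
```

```text
(no output)
```

View pics/w20c.png

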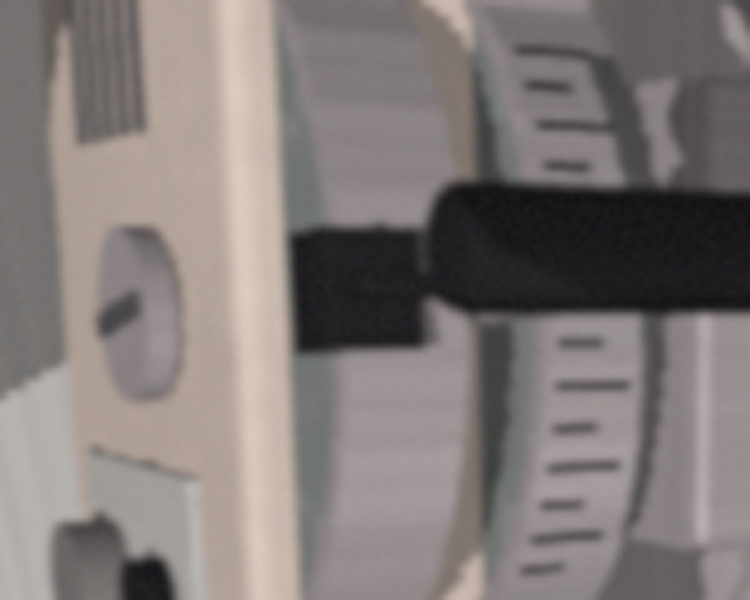

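```bash
python3 -m creep '{"xyz":[[40,30,-10],[0,28,-10],[0,0,0],[0,0,0],[0,0,0]],"turn":[[0,0,0],[0,0,0],[0,-8,0],[0,-3,0],[0,0,0]],"jaw":[0,0,0,0,0]}'; python3 - <<'E'
from h import *
o=env.observe();print(o['ee_pos'],o['q'],o['ee_pos']@PY-.0121,o['ee_pos']@PX)
c=cam('wrist','w21');print(c['position'],c['position']@PX,c['position']@PY-.0121)
i=cv2.imread('pics/w21.png');u,v=px(c,PX*.4455+PY*(.0121+.0078)+PZ*.2317);print(u,v)
u,v=int(u),int(v);j=i[max(0,v-50):v+50,max(0,u-66):u+66];j=(255*(j/255.)**.5).astype(np.uint8);cv2.imwrite('pics/w21c.png',cv2.resize(j,None,fx=6,fy=6,interpolation=cv2.INTER_CUBIC))
E
```

```text
time_s: 21.3
ee_pos: [0.4175, -0.0561, 0.3921]
orientation: [0.908, 0.028, 0.414, -0.056]
wrist_force: [0.6, 0.9, 0.8]
width: 0.0006
[ 0.41749399 -0.05608296  0.39213492] [-0.65002609 -0.85071024  2.06457481  0.35169086  1.30178779 -0.50700814] -0.009797069795713032 0.4212377274444873
[0.29476235 0.03859274 0.54651602] 0.28657224575818935 0.06696066731902663
234.19541485717588 204.0914735654965
```

View pics/w21c.png

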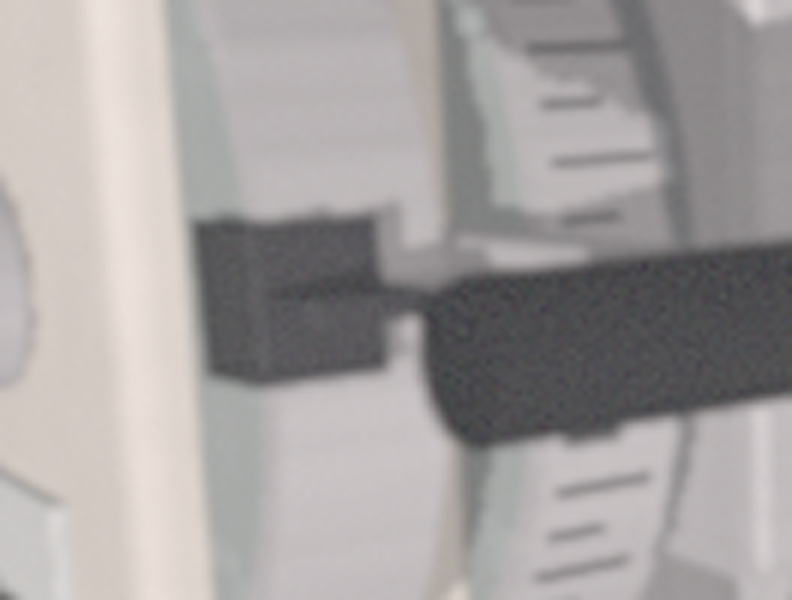

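```bash
python3 - <<'E'
from h import *
def P3(pxc,r,lean,t=0,y0=.0121):
    return PX*pxc+PY*(y0-r*np.sin(lean)+t*np.cos(lean))+PZ*(.12+r*np.cos(lean)+t*np.sin(lean))
c=load('w21');i=cv2.imread('pics/w21.png');i=(255*(i/255.)**.5).astype(np.uint8)
x0,y0,k=184,164,8
j=cv2.resize(i[y0:y0+75,x0:x0+95],None,fx=k,fy=k,interpolation=cv2.INTER_CUBIC)
def L(ps,col):
    u,v=px(c,np.array(ps));cv2.polylines(j,[np.stack([(u+.5-x0)*k,(v+.5-y0)*k],1).astype(int)],False,col,1)
for t in (-.0025,.0025): L([P3(.4255,.123,-.07,t),P3(.4455,.123,-.07,t),P3(.4455,.104,-.07,t)],(0,255,0))
th=-.0775
for t in (-.007,.007): L([P3(.470,.184,th,t),P3(.470,.1,th,t)],(255,0,0))
L([P3(.470,.112,th,0),P3(.4475,.112,th,0)],(0,0,255))
L([P3(.413,.195,th,.011*np.cos(a))+PZ*.011*np.sin(a) for a in np.linspace(0,6.3,30)],(255,0,255))
cv2.imwrite('pics/w21o.png',j)
b=px(c,P3(.413,.195,th,0));print(b)
E
```

```text
(np.float64(246.58218943602472), np.float64(214.04299745326193))
```

View pics/w21o.png

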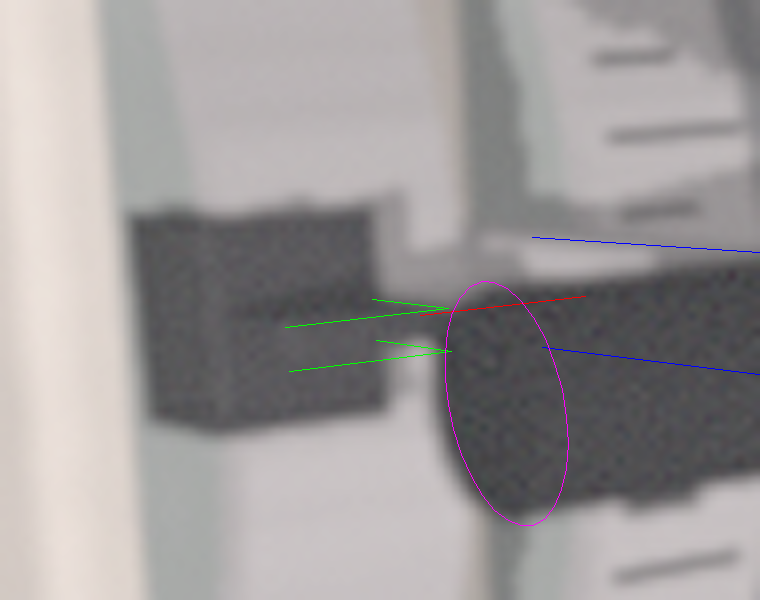

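```bash
python3 -m creep '{"xyz":[[-20,0,0],[0,-30,0],[0,-30,0],[0,0,0],[0,0,0]],"turn":[[0,8,0],[0,8,0],[0,0,0],[0,0,0],[0,0,0]],"jaw":[0,0,0,0,0]}'; python3 - <<'E'
from h import *
from fit import bar
o=env.observe();print(o['q'],o['ee_pos'],np.abs(o['qd']).max())
cam('scene','s22');cam('top','t22')
for s in ('s22','t22'):
    y0={'s':.0121,'t':.0106}[s[0]]; b=bar(load(s));print(b['center'],-np.arctan2(b['center']@PY-y0,b['center'][2]-.12))
a=cv2.imread('pics/scene0.png')[185:235,280:355];b=cv2.imread('pics/s22.png')[185:235,280:355]
cv2.imwrite('pics/cmp.png',cv2.resize(np.vstack([a,b]),None,fx=6,fy=6,interpolation=cv2.INTER_CUBIC))
E
```

```text
time_s: 21.85
ee_pos: [0.3962, -0.1136, 0.3983]
orientation: [0.836, 0.038, 0.546, -0.046]
wrist_force: [-0.7, 0.3, 0.1]
width: 0.0004
[-0.71025563 -0.57875607  1.82422503  0.23655532  1.55375464 -0.55261951] [ 0.39618164 -0.11364373  0.39825203] 0.044754664294757926
[ 0.4724 -0.0387  0.3153] -0.07678481685165789
[ 0.4682 -0.0395  0.3133] -0.07822294224911425
```

View pics/cmp.png

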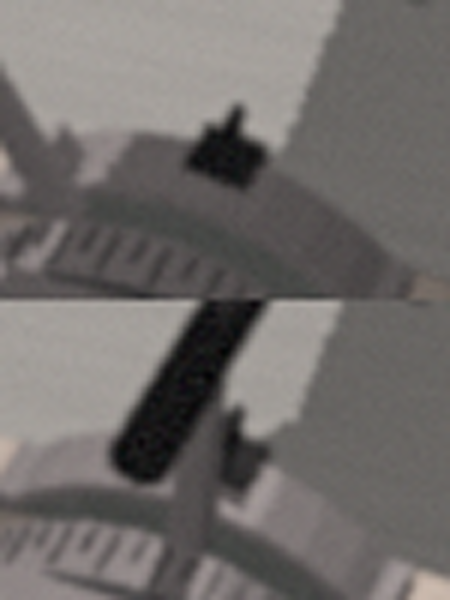

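View pics/s22.png

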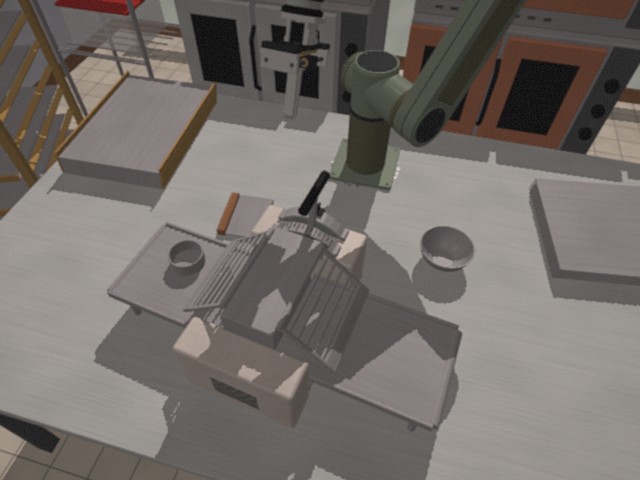

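The clip's fin is where it was: (238,110) before and (236,410) after, where the after-crop starts 300 rows down. The guard is down, the bystanders haven't moved, and the arm is clear of everything.

```bash
python3 -c "
from rig import env
print(env.sign_off())"
```

```text
the job is handed in; nothing more can be done
None
```

The lever is set at the index clip and the left guard is shut. I handed the job in at about 22 s; it returned no verdict.

**What I did:** I swung the lever to a lean of −0.36 rad, about 0.29 rad past the clip on the wide side. I then brought it back in the closing direction only, ending at about −0.077 rad. I pressed the guard down by its lip until it met its stop, then moved the arm clear.

**Last checks:**
- **Lever:** It leans −0.077 and −0.078 rad in the two fixed cameras. The top and scene views put the clip at about −0.07, but the wrist view suggested about −0.09. That puts the pointer roughly 1 to 1.5 mm off at worst. I never saw the pointer tip clearly next to the clip's fin, so this comes from geometry.
- **Play:** I did not measure it directly. The closing push covered about 0.28 rad, against a play of 0.11.
- **Guard:** A second press met 34 N and the guard did not move. Its slope measured 0.67 and 0.69 rad, against 0.70 nominal and 0.67 to 0.68 on the shut right-hand guard.
- **Clip, scraper, bowl and cutter:** All looked unmoved in the pictures.

**What disagreed:** The fingertips sit about 30 mm short of the reported TCP. Because of that, my first push passed over the bar without moving it. I corrected for it in every later move.

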